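Load the bottle shaker and crank it two turns

ROBOT

A 6-joint arm with a two-finger parallel gripper is mounted at the origin on the work surface. World frame = base frame: x ahead of the robot, y to its left, z up, the work surface at z = 0. Lengths are in m, angles in rad, forces in N, time in s.
With the tool pointing down it reaches from about 0.3 to 0.775 m from the base axis. Payload 14.6 kg.
Tool frame: the origin (TCP) lies midway between the tips of the shut fingers; the grasp point (between the pads) lies 19 mm behind it; z points along the fingers, x is the direction in which the jaws open and shut, and the axes are right-handed (so a half turn about z gives the same grasp; the last joint's range is limited). The gripper opens to 94 mm and grips with 3 to 60 N. Pads are 16 mm wide; open, the fingers measure 119 mm over their backs; the gripper's body (75 mm by 177 mm) begins 78 mm behind the grasp point.
Start: joints at [1.169, 0.3, 1.521, -0, 1.321, -0.067], TCP at [0.181, 0.519, 0.205] pointing down, gripper open.
Joint ranges: [-3.03, 3.03], [-0.79, 2.21], [0.23, 2.52], [-1.04, 4.18], [0, 3.07], [-2.55, 2.55]. Speed limits (rad/s): [2.22, 2.22, 2.57, 3.14, 3.14, 3.14].

INTERFACE

Orientations are given as a rotation vector (axis times angle).
In Python, from workcell import bot, viewer, order gives the robot as it stands.
- The arm moves only by the tool play_rows, never from a script. Its argument "targets" is a list of rows, each a list of 3 entries, a list of its own where there are three numbers: the shift along the tool's x, y, z in m, then the turn, a rotation vector about the tool's x, y, z in degrees, then the closure, from -1 (fully open) to 1 (shut). In form: [[[tx, ty, tz], [ax, ay, az], claw], ...]. A call has 1 to 20 rows; each row is the pose to reach, as a shift and turn from the pose commanded when the call began, along the tool's axes at that moment; what a row does not reach only later rows make up. A row lasts 1/8 s, in which the tool goes at most 62.5 mm and 10.7 degrees, less where a joint would pass 70% of its speed; a pose out of reach is approached as far as the arm can. A call with a gripper value outside its range is refused whole. The fingers move at their own pace and stop on an object; the grip force is fixed at half the most. Time passes only in rows, so rows that repeat a pose let the fingers close. It gives the time, the measured TCP pose, the force and the opening at its end, in the units of the state.
- bot.observe(): the state, without advancing time (a new reading comes with each control period).
- viewer.read_camera(name): name is "scene" or "side" or "wrist"; returns (picture, depth): 420x560x3 uint8, red, green, blue; 420x560 float32, m along the optical axis (not along the pixel's ray), 0 where there is no reading.
- viewer.get_calibration(name): a dict with "camera_matrix" (3x3 intrinsics, pixels), "origin" and "attitude" of the camera in the world; the wrist camera has in their place "hand_eye" (4x4, takes a point from camera to tool coordinates, whose origin is the TCP and whose axes are the tool frame's). Camera axes: x right, y up, looking along -z (the intrinsics and any distortion apply to the point x, -y, -z); pixel columns grow to the right and rows downward; lengths in m; the calibration is good to about 2 mm. A picture is of the moment at which its call begins: read the wrist's pose just before it. get_calibration takes no time and is no camera call.
- order.close_job(): hands the job in, once; it reports no verdict.
The state is a dict: "clock": time; "joint_pos": joint angles; "qvel": joint speeds; "joint_torque": joint torques, N m; "ee_pos": TCP position; "tcp_rot": TCP orientation; "contact_force": force on the tool from outside, world axes, zero at the start; "wrist_torque": the same for the moment, N m; "width": finger opening in m.
Only numpy, scipy, OpenCV 4.12 (cv2) and the standard library are available. Lean on these libraries where they do the work, as an engineer would, in place of code of your own. Each camera call takes 0.05 s, during which the arm holds its last target.

TASK

Stand the tall white bottle upright in the empty cup of the hand-cranked shaker. Then hold the crank handle lightly and turn it counter-clockwise (seen from above) through two full turns at a steady, unhurried pace: do not force the handle, let it run back at the heavy point or let it race ahead after it. Finish with the cup tray back at its crank-side end, let go and leave everything standing.

Things in the scene. Friction and masses are not known exactly. Their poses are not given: they have to be found in the camera images.
- bottle_mid (a point): Point on the axis of the loose tall white plastic bottle, half-way up (57.5 mm above its foot): 115 mm high, body 57 mm diameter, screw cap 42 mm diameter over the top 24 mm (take it by the cap), about 0.22 kg. The only tall loose one; the two squat white jars nearby are not it. z is its upright axis.
- empty_cup (a point): Centre of the inner floor of the shaker's empty round steel cup: inner diameter 64 mm, wall 4 mm, rim 27 mm above this floor, floor 69 mm above the bench. It is the tray's cup farther from the crank; the crank pushes the tray to and fro. z up; y along the shaker, from the crank to this cup; x across. The crank's upright axis is on the shaker's centre line, very roughly 0.3 m off towards -y.
- handle_mid (a point): Centre of the crank handle, an upright black sleeve 24 mm in diameter, 62 mm long (about 101 to 163 mm above the bench), spinning freely on its pin and going round on a level circle. Its clamp is set anywhere from 55 to 79 mm from the crank axis (not measured, fixed during a run): the circle must be felt out from the side forces.
- crank (a joint): Crank angle, rad, counted on over the turns, growing counter-clockwise from above; starts between -0.6 and 0.6. At 0 and every 6.28 rad the tray is home (nearest the crank) and the arm, from axis to handle, points along -x of empty_cup's axes. Friction holds it within 0.7 rad of home; elsewhere a spring swings it when let go. It should go no faster than 3.5 rad/s and not swing back.
- loaded_bottle: A like bottle already standing in the tray's other cup, 93 mm nearer the crank, its top 184 mm above the bench; origin at the centre of its underside. It stays there.
- short_jar_a: Squat white jar, 70 mm high and 68 mm wide, origin at the centre of its underside; leave it alone.
- short_jar_b: Squat white jar like the other; leave it alone.
- beaker: Glass beaker, 90 mm high and 70 mm wide, origin at the centre of its underside; leave it alone.
- bottle: The tall white bottle itself, origin at the centre of its underside.
- handle: The same sleeve, origin at its underside. Thin-walled: squeeze of both fingers plus push must stay under 50 N, so grip with about 12 N a finger and ease off when it pushes sideways. Turning takes 1 to 2 N near home, rising to 6 to 11 N at 1.7 to 2.4 rad of each turn; from 3.2 to 5.5 rad a spring drives it on with up to 8 N and it must be held back.
Things that resemble listed ones, but are neither listed nor needed, are in the scene too. What is shaped like the loaded_bottle but orange is not meant. What is shaped like the bottle but green is not meant.

How it is judged:
By the outcome, as a careful person would: the job done as asked, in the order asked, and still so for the second after the job is handed in, with the robot touching nothing.
It also fails if it takes over 72 s, if anything falls off the work surface, if the arm or the gripper's body presses on something with over 40 N, if the wrist force passes 120 N, or if a joint passes its speed limit or range.

## Working session

There is one attempt and no reset: what is moved stays moved. The work goes in short steps, Python scripts to look and compute and a tool call to move; the robot and the scene stay as the last step left them, time stands still between calls to the robot, and variables do not carry over. Pictures are saved under pics/ and viewed, and the job is handed in when it is done.

Besides the shell and the picture viewer there is one more tool, called after "Emit:" as name(argument=value, ...) on one line, values as JSON. play_rows: Moves the arm, as the interface text tells. Its arguments: {"type":"object","properties":{"targets":{"type":"array"}},"required":["targets"]}

```bash
ls; mkdir -p pics
python3 - <<'E'
from workcell import bot, viewer, order
import cv2, numpy as np
s=bot.observe()
for k,v in s.items(): print(k,np.round(v,4))
for n in ["scene","side","wrist"]:
    c=viewer.get_calibration(n); print(n,c)
    p,d=viewer.read_camera(n)
    cv2.imwrite(f"pics/{n}0.png",p[:,:,::-1]); np.save(f"pics/{n}0_d.npy",d); np.save(f"pics/{n}0_p.npy",p)
    print(d.min(),d.max(),(d>0).mean())
E
```

```text
pics
clock 0.0
joint_pos [ 1.1694  0.3004  1.5216 -0.      1.3207 -0.0666]
qvel [-0.0002 -0.0012  0.0001  0.0008  0.0006  0.0005]
joint_torque [ 3.00000e-04 -5.31813e+01 -3.52740e+01  7.08000e-02  2.44000e-02
 -1.00000e-04]
ee_pos [0.1806 0.5192 0.2049]
tcp_rot [ 2.56e+00  1.82e+00 -1.50e-03]
contact_force [-0.2642 -0.1521 -0.4846]
wrist_torque [-0.0145 -0.083  -0.0475]
width 0.0942
scene {'camera_matrix': array([[525.01738726,   0.        , 284.61220497],
       [  0.        , 525.01738726, 215.05729726],
       [  0.        ,   0.        ,   1.        ]]), 'origin': array([ 0.90896259, -0.53153659,  1.22304806]), 'attitude': array([0.54192495, 0.16530716, 0.60229083])}
0.0 3.1547008 0.9961352040816327
side {'camera_matrix': array([[390.91681788,   0.        , 278.68481927],
       [  0.        , 390.91681788, 203.70435501],
       [  0.        ,   0.        ,   1.        ]]), 'origin': array([-0.05892321, -0.5685178 ,  0.837509  ]), 'attitude': array([ 0.7924324 , -0.32581949, -0.72293301])}
0.0 3.668206 0.9958460884353741
wrist {'camera_matrix': array([[361.51293025,   0.        , 278.50778654],
       [  0.        , 361.51293025, 204.05030117],
       [  0.        ,   0.        ,   1.        ]]), 'hand_eye': array([[ 9.99999390e-01, -1.09862235e-03,  1.14035595e-04,
         2.71604733e-04],
       [-1.02420710e-03, -9.60977614e-01, -2.76624252e-01,
        -8.04103559e-02],
       [ 4.13491241e-04,  2.76623966e-01, -9.60978153e-01,
        -1.79536206e-01],
       [ 0.00000000e+00,  0.00000000e+00,  0.00000000e+00,
         1.00000000e+00]])}
0.0 1.1634519 0.9958630952380952
```

View pics/scene0.png

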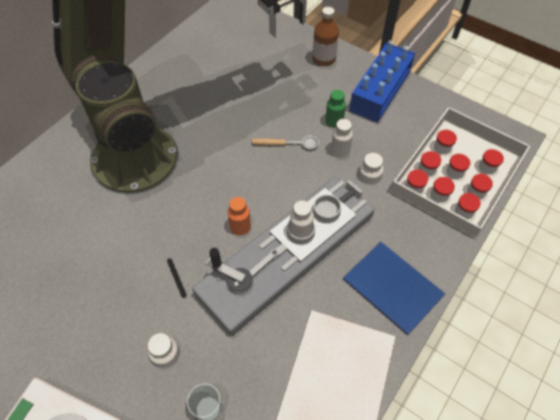

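View pics/side0.png

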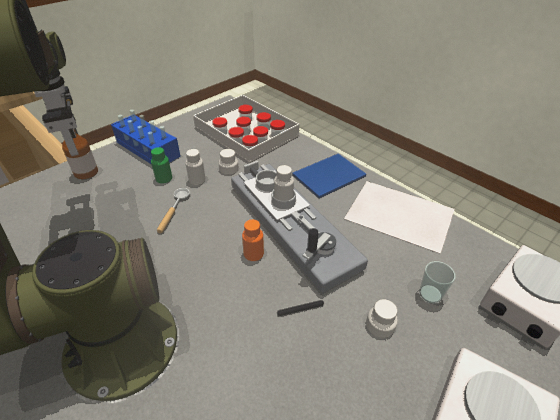

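View pics/wrist0.png

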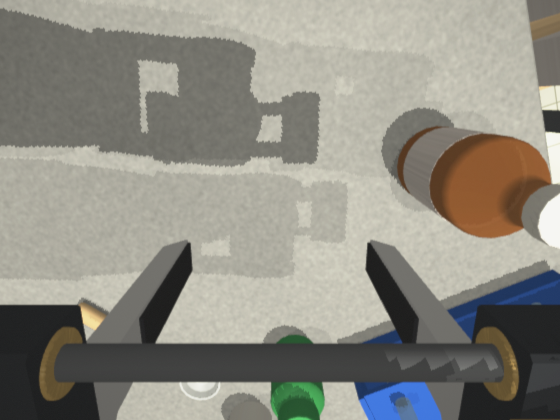

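The scene view shows these candidates for the bottle:
- tall white bottle at (343,137), loose
- white bottle at (302,220), already in the tray's cup
- squat jars at (373,166) and (161,347)
- green bottle at (336,107)
- orange bottle at (238,215)

The white one at (343,137) fits because it is tall, white and loose. The empty cup is at (327,207) and the black handle is near (215,258). I'll confirm with an enlarged crop and measure.

```bash
cat > h.py <<'E'
import numpy as np, cv2
from scipy.spatial.transform import Rotation as R
from workcell import bot, viewer, order
def campose(n, s=None):
    c=viewer.get_calibration(n); K=c["camera_matrix"]
    if "hand_eye" in c:
        s=s or bot.observe()
        T=np.eye(4);T[:3,:3]=R.from_rotvec(s["tcp_rot"]).as_matrix();T[:3,3]=s["ee_pos"]
        M=T@c["hand_eye"]; return K,M[:3,:3],M[:3,3]
    return K,R.from_rotvec(c["attitude"]).as_matrix(),np.array(c["origin"])
def ray(cp,u,v):
    K,A,o=cp
    return o,A@np.array([(u-K[0,2])/K[0,0],-(v-K[1,2])/K[1,1],-1.])
def onplane(cp,u,v,z):
    o,d=ray(cp,u,v); return o+d*(z-o[2])/d[2]
def cloud(cp,d):
    K,A,o=cp; v,u=np.mgrid[:d.shape[0],:d.shape[1]]
    P=np.stack([(u-K[0,2])/K[0,0]*d,-(v-K[1,2])/K[1,1]*d,-d],-1)
    return P@A.T+o
def proj(cp,P):
    K,A,o=cp; q=(np.asarray(P)-o)@A
    return np.array([K[0,0]*q[0]/-q[2]+K[0,2],K[1,1]*-q[1]/-q[2]+K[1,2]])
E
python3 - <<'E'
from h import *
a=cv2.imread("pics/scene0.png");b=cv2.imread("pics/side0.png")
c1=cv2.resize(a[90:310,180:400],(600,600),interpolation=cv2.INTER_CUBIC)
cv2.imwrite("pics/cropA.png",c1)
c2=cv2.resize(b[130:300,140:380],None,fx=3.2,fy=3.2,interpolation=cv2.INTER_CUBIC)
cv2.imwrite("pics/cropB.png",c2)
for n in ["scene","side"]:
    cp=campose(n); d=np.load(f"pics/{n}0_d.npy"); C=cloud(cp,d); np.save(f"pics/{n}_C.npy",C)
    pts={"scene":[(343,127),(343,145),(302,208),(327,210),(373,158),(215,258),(214,251),(161,343),(450,250),(240,280),(238,204)],"side":[(194,155),(284,172),(265,180),(312,238),(314,229),(322,243)]}[n]
    for u,v in pts: print(n,u,v,np.round(C[v,u],3))
E
```

```text
scene 343 127 [0.481 0.367 0.114]
scene 343 145 [0.495 0.355 0.058]
scene 302 208 [0.563 0.04  0.187]
scene 327 210 [0.581 0.137 0.071]
scene 373 158 [0.591 0.356 0.07 ]
scene 215 258 [ 0.467 -0.17   0.154]
scene 214 251 [ 0.459 -0.161  0.165]
scene 161 343 [ 0.47  -0.377  0.071]
scene 450 250 [0.893 0.261 0.001]
scene 240 280 [ 0.527 -0.16   0.094]
scene 238 204 [ 0.401 -0.005  0.115]
side 194 155 [0.47  0.361 0.113]
side 284 172 [0.548 0.031 0.185]
side 265 180 [0.583 0.149 0.07 ]
side 312 238 [ 0.446 -0.167  0.15 ]
side 314 229 [ 0.461 -0.159  0.164]
side 322 243 [ 0.491 -0.165  0.096]
```

View pics/cropA.png

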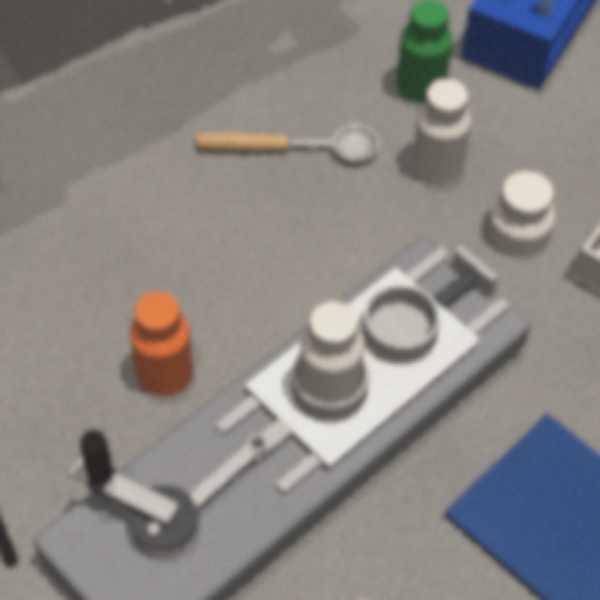

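View pics/cropB.png

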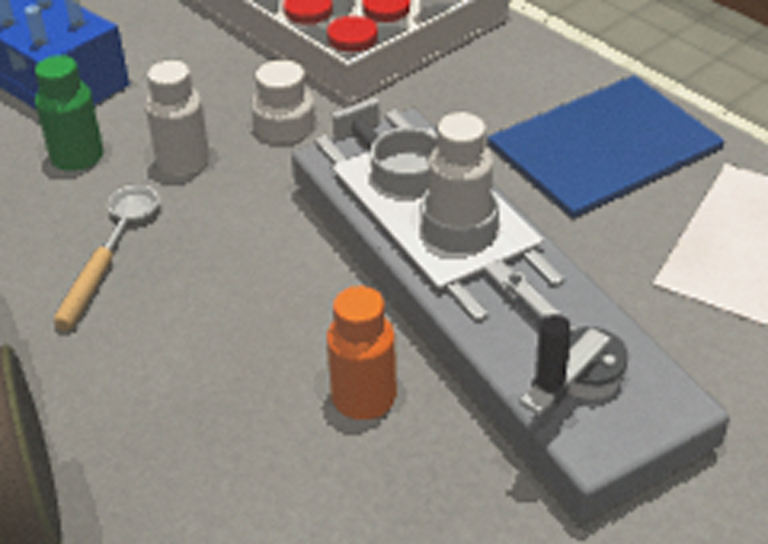

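The crops confirm it: the loose tall white bottle stands between the green bottle and a squat jar. The empty cup is at the far end of the tray, and the crank arm points to the orange bottle's side (-x of the shaker). Next I'll measure it.

Run:
```python
from h import *
def circ(P):
    A=np.c_[2*P,np.ones(len(P))]; s=np.linalg.lstsq(A,(P**2).sum(1),rcond=None)[0]
    return s[:2],np.sqrt(s[2]+s[:2]@s[:2])
for n in ["scene","side"]:
    cp=campose(n);C=np.load(f"pics/{n}_C.npy"); p=np.load(f"pics/{n}0_p.npy").astype(int)
    def sel(c,r,z0,z1):
        m=(np.hypot(C[...,0]-c[0],C[...,1]-c[1])<r)&(C[...,2]>z0)&(C[...,2]<z1)
        return m
    for name,c,r,z0,z1 in [("bottle cap",(0.475,0.362),.04,.109,.125),("loaded cap",(.555,.035),.04,.178,.195),("handle top",(.461,-.16),.03,.158,.172),("jar b",(.59,.356),.05,.064,.08),("jarA",(.47,-.377),.05,.064,.08),("orange cap",(.401,-.005),.04,.108,.13),("cup rim",(.585,.14),.055,.092,.101),("cup floor",(.585,.14),.045,.066,.073),("green",(.45,.43),.06,.108,.13)]:
        m=sel(c,r,z0,z1); P=C[m]
        if len(P)<5: print(n,name,len(P));continue
        (cx,cy),rr=cv2.minEnclosingCircle(P[:,:2].astype(np.float32))
        # plane-cast rays of hull of mask at mean z
        print(n,name,len(P),"mean",P.mean(0).round(4),"enc",np.round((cx,cy,rr),4))
```

```text
scene bottle cap 139 mean [0.4781 0.3734 0.1146] enc [0.4795 0.3752 0.0237]
scene loaded cap 219 mean [0.5622 0.0396 0.1838] enc [0.5614 0.0403 0.0218]
scene handle top 84 mean [ 0.4595 -0.1639  0.1635] enc [ 0.4588 -0.1632  0.0119]
scene jar b 229 mean [0.5957 0.3474 0.0697] enc [0.5952 0.3493 0.0267]
scene jarA 413 mean [ 0.4687 -0.3828  0.0699] enc [ 0.4678 -0.3825  0.026 ]
scene orange cap 190 mean [ 0.3997 -0.007   0.1147] enc [ 0.3999 -0.0053  0.0221]
scene cup rim 135 mean [0.5805 0.1306 0.0959] enc [0.5822 0.1314 0.0377]
scene cup floor 369 mean [0.5857 0.14   0.0691] enc [0.5848 0.14   0.0448]
scene green 124 mean [0.4366 0.4242 0.1144] enc [0.4471 0.4275 0.0588]
side bottle cap 88 mean [0.4718 0.3734 0.1148] enc [0.4721 0.3776 0.0221]
side loaded cap 124 mean [0.5555 0.0401 0.1836] enc [0.5581 0.0423 0.0228]
side handle top 64 mean [ 0.4533 -0.1627  0.1632] enc [ 0.4545 -0.1623  0.0114]
side jar b 113 mean [0.5895 0.3473 0.0696] enc [0.5902 0.3501 0.027 ]
side jarA 381 mean [ 0.4614 -0.3822  0.07  ] enc [ 0.4636 -0.3811  0.0266]
side orange cap 164 mean [ 0.3926 -0.0063  0.1145] enc [ 0.393  -0.0041  0.0215]
side cup rim 82 mean [0.5706 0.1371 0.0949] enc [0.5766 0.134  0.0384]
side cup floor 118 mean [0.5785 0.1452 0.0693] enc [0.5714 0.141  0.0401]
side green 75 mean [0.4382 0.418  0.1145] enc [0.4476 0.4282 0.0594]
```

The measurements fit the given sizes:

| Item | x (m) | y (m) | Note |
|---|---|---|---|
| Bottle cap | 0.475 | 0.3745 | top at 0.115 m |
| Loaded cap | 0.5595 | 0.041 | |
| Empty cup | 0.579 | 0.133 | 94 mm from the loaded cap |
| Handle | 0.4565 | -0.163 | |

I'll go above the bottle with the jaws at a yaw of about 38°, perpendicular to the direction of the green neighbour, and look with the wrist camera.

Emit:
play_rows(targets=[[[-0.005,0.04,-0.002],[0,0,4],-1],[[-0.01,0.09,-0.004],[0,0,9],-1],[[-0.016,0.14,-0.006],[0,0,15],-1],[[-0.023,0.19,-0.008],[0,0,20],-1],[[-0.029,0.24,-0.01],[0,0,25],-1],[[-0.036,0.29,-0.01],[0,0,30],-1],[[-0.039,0.326,-0.01],[0,0,33],-1],[[-0.039,0.326,-0.01],[0,0,33],-1],[[-0.039,0.326,-0.01],[0,0,33],-1]])

```text
clock: 1.27
ee_pos: [0.4752, 0.3757, 0.2152]
tcp_rot: [2.972, 1.019, -0.001]
contact_force: [-0.6, -0.3, -0.3]
width: 0.0938
```

```bash
cat >> h.py <<'E'
def snap(n,tag):
    s=bot.observe(); cp=campose(n,s); p,d=viewer.read_camera(n)
    cv2.imwrite(f"pics/{n}{tag}.png",p[:,:,::-1]); C=cloud(cp,d)
    return s,cp,p,d,C
def near(C,c,r,z0,z1):
    return (np.hypot(C[...,0]-c[0],C[...,1]-c[1])<r)&(C[...,2]>z0)&(C[...,2]<z1)
def enc(C,m):
    P=C[m]; (cx,cy),rr=cv2.minEnclosingCircle(P[:,:2].astype(np.float32))
    return len(P),P.mean(0).round(4),np.round((cx,cy,rr),4)
def tool(s):
    return R.from_rotvec(s["tcp_rot"]).as_matrix()
E
python3 - <<'E'
from h import *
s,cp,p,d,C=snap("wrist","1")
print(s["clock"],s["ee_pos"],tool(s)[:,0],s["joint_pos"],s["width"],s["contact_force"])
print(enc(C,near(C,(.475,.3745),.05,.112,.119)))
E
```

```text
1.275 [0.47519913 0.37573343 0.2151825 ] [ 7.89493315e-01  6.13758842e-01 -6.23772520e-04] [ 6.08505819e-01  4.19088513e-01  1.33752721e+00  1.75182663e-04
  1.38561057e+00 -5.23394899e-02] 0.0938236720763602 [-0.6388665  -0.27655037 -0.31032325]
(1957, array([0.4752, 0.3777, 0.1153]), array([0.4758, 0.3769, 0.0209]))
```

View pics/wrist1.png

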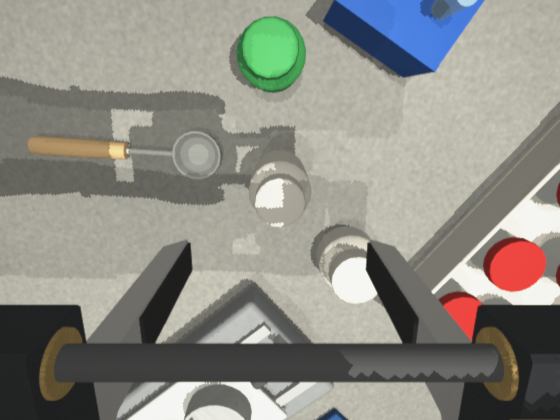

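The wrist view shows the bottle cap at pixel (279,200), between the fingers. It measures r = 20.9 mm at (0.4757, 0.377), top at 0.115. I'll descend and preclose to learn how closure maps to width.

Emit:
play_rows(targets=[[[0.001,-0.001,0.03],[0,0,0],-1],[[0.001,-0.001,0.07],[0,0,0],-1],[[0.001,-0.001,0.105],[0,0,0],-0.5],[[0.001,-0.001,0.121],[0,0,0],0],[[0.001,-0.001,0.121],[0,0,0],0],[[0.001,-0.001,0.121],[0,0,0],0],[[0.001,-0.001,0.121],[0,0,0],0]])

```text
clock: 2.2
ee_pos: [0.4764, 0.3773, 0.0958]
tcp_rot: [-2.971, -1.018, -0.003]
contact_force: [0.4, 0.8, 0.2]
width: 0.0484
```

Emit:
play_rows(targets=[[[0,0,0],[0,0,0],0.12],[[0,0,0],[0,0,0],0.12],[[0,0,0],[0,0,0],0.12]])

```text
clock: 2.58
ee_pos: [0.4761, 0.3769, 0.095]
tcp_rot: [-2.972, -1.018, -0.001]
contact_force: [-1.5, -1.1, 5.7]
width: 0.0416
```

Run:
```python
from h import *
s=bot.observe(); print(s["clock"],s["ee_pos"],s["width"],s["contact_force"],s["wrist_torque"])
```

```text
2.575 [0.47608681 0.37693945 0.09501984] 0.04164181111524523 [-1.49058799 -1.14009102  5.69618888] [-0.39898617  0.48827651 -0.00288705]
```

Emit:
play_rows(targets=[[[0,0,-0.001],[0,0,0],0.15],[[0,0,-0.001],[0,0,0],0.15]])

```text
clock: 2.82
ee_pos: [0.4758, 0.3768, 0.0951]
tcp_rot: [2.972, 1.018, -0.001]
contact_force: [-0.4, -0.2, -1.1]
width: 0.0413
```

Run:
```python
from h import *
s=bot.observe(); print(s["clock"],s["ee_pos"],s["width"],s["contact_force"],s["wrist_torque"])
```

```text
2.825 [0.47584898 0.37680351 0.09512477] 0.0413243697235895 [-0.38363924 -0.23320805 -1.11595629] [-0.13557486  0.0848895   0.02599864]
```

Emit:
play_rows(targets=[[[0,0,0],[0,0,0],0.4],[[0,0,0],[0,0,0],0.4]])

```text
clock: 3.08
ee_pos: [0.4759, 0.3768, 0.0952]
tcp_rot: [2.972, 1.018, -0.001]
contact_force: [0.3, 0.1, -2.5]
width: 0.0412
```

Run:
```python
from h import *
s=bot.observe(); print(s["clock"],s["ee_pos"],s["width"],s["contact_force"],s["wrist_torque"])
```

```text
3.075 [0.47587581 0.37683605 0.09517982] 0.041216301781247244 [ 0.30157483  0.12791463 -2.4566711 ] [-0.02361701  0.01967718  0.01248904]
```

Emit:
play_rows(targets=[[[0,0,0],[0,0,0],1],[[0,0,0],[0,0,0],1]])

```text
clock: 3.32
ee_pos: [0.476, 0.3769, 0.0954]
tcp_rot: [2.972, 1.018, -0.0]
contact_force: [0.2, -0.3, -2.7]
width: 0.0419
```

Run:
```python
from h import *
s=bot.observe(); print(s["clock"],s["ee_pos"],s["width"],s["contact_force"],s["wrist_torque"])
```

```text
3.325 [0.4759708  0.3768849  0.09539079] 0.041881160379753514 [ 0.1901712  -0.3444169  -2.67315617] [-0.07102944 -0.08327208  0.00954588]
```

Emit:
play_rows(targets=[[[0,0,-0.02],[0,0,0],1],[[0,0,-0.06],[0,0,0],1],[[0,0.01,-0.11],[0,0,0],1],[[-0.01,0.05,-0.16],[0,0,0],1],[[-0.02,0.1,-0.2],[0,0,0],1],[[-0.029,0.15,-0.215],[0,0,0],1],[[-0.039,0.2,-0.215],[0,0,0],1],[[-0.049,0.25,-0.215],[0,0,0],1],[[-0.058,0.3,-0.215],[0,0,0],1],[[-0.064,0.33,-0.215],[0,0,0],1],[[-0.067,0.343,-0.215],[0,0,0],1],[[-0.067,0.343,-0.215],[0,0,0],1],[[-0.067,0.343,-0.215],[0,0,0],1]])

```text
clock: 4.95
ee_pos: [0.633, 0.0661, 0.3106]
tcp_rot: [-2.971, -1.02, -0.0]
contact_force: [-0.6, -0.0, -3.2]
width: 0.0414
```

Run:
```python
from h import *
s,cp,p,d,C=snap("wrist","2")
np.save("pics/w2C.npy",C)
print(s["clock"],s["ee_pos"],tool(s)[:,0],s["joint_pos"],s["width"],s["contact_force"])
for nm,c,r,a,b in [("rim",(.58,.135),.06,.091,.101),("floor",(.58,.135),.04,.066,.073),("loaded",(.56,.043),.05,.18,.19)]:
    m=near(C,c,r,a,b)
    if m.sum()>5: print(nm,enc(C,m))
```

```text
4.95 [0.63299589 0.06609034 0.3106059 ] [7.89217961e-01 6.14113149e-01 2.24786845e-04] [ 4.63879760e-02  4.55148819e-01  1.07119509e+00  2.45515079e-04
  1.61514677e+00 -6.14862927e-01] 0.041395150319529 [-0.57817069 -0.03504262 -3.1759081 ]
rim (869, array([0.5786, 0.1334, 0.096 ]), array([0.5774, 0.1223, 0.047 ]))
floor (2959, array([0.5797, 0.1353, 0.0693]), array([0.5799, 0.135 , 0.0401]))
loaded (1802, array([0.5603, 0.0433, 0.1842]), array([0.5602, 0.0425, 0.0209]))
```

View pics/wrist2.png

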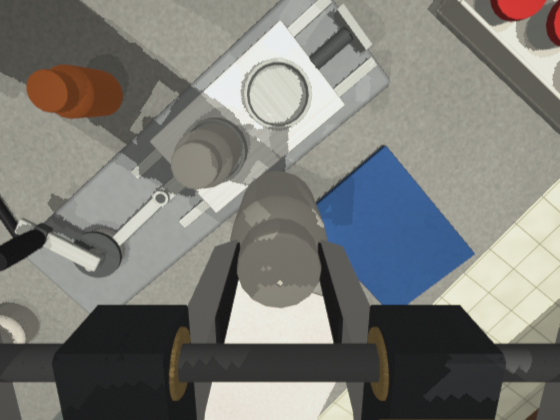

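```bash
python3 - <<'E'
from h import *
from scipy.optimize import least_squares
C=np.load("pics/w2C.npy")
c=np.array([.579,.1345])
for i in range(6):
    r=np.hypot(C[...,0]-c[0],C[...,1]-c[1]); m=(r>.028)&(r<.040)&(C[...,2]>.0935)&(C[...,2]<.0985)
    P=C[m][:,:2]; f=least_squares(lambda q:np.hypot(*(P-q[:2]).T)-q[2],[*c,.034],loss="soft_l1",f_scale=.001); c=f.x[:2]
print("rim",f.x,m.sum())
a=np.arctan2(P[:,1]-c[1],P[:,0]-c[0]);print(np.histogram(a,8)[0])
m=near(C,c,.029,.066,.073);print("floor",enc(C,m))
for u,v in [(97,248),(105,235),(85,255),(60,240),(30,240),(15,250),(40,228),(162,198),(130,180),(100,290)]: print(u,v,C[v,u].round(4))
L=np.array([.5602,.0428]); d=c-L; print(np.hypot(*d),np.degrees(np.arctan2(d[1],d[0])))
E
python3 - <<'E'
import cv2
a=cv2.imread("pics/wrist2.png")[170:320,0:200]
cv2.imwrite("pics/c2.png",cv2.resize(a,None,fx=4,fy=4,interpolation=cv2.INTER_CUBIC))
E
```

```text
rim [0.57964278 0.1332045  0.03364795] 815
[106  96  96  92 105 103 104 113]
floor (2211, array([0.5794, 0.1336, 0.0695]), array([0.5796, 0.1332, 0.0291]))
97 248 [ 0.5155 -0.1446  0.0789]
105 235 [ 0.5142 -0.1251  0.0766]
85 255 [ 0.5119 -0.1488  0.0972]
60 240 [ 0.4789 -0.1517  0.095 ]
30 240 [ 0.461 -0.151  0.124]
15 250 [ 0.4622 -0.1515  0.1485]
40 228 [ 0.4545 -0.1504  0.0981]
162 198 [ 0.5434 -0.0437  0.0748]
130 180 [ 0.4976 -0.0577  0.053 ]
100 290 [ 0.5453 -0.2134  0.0523]
0.09247159609054237 77.86259787295535
```

View pics/c2.png

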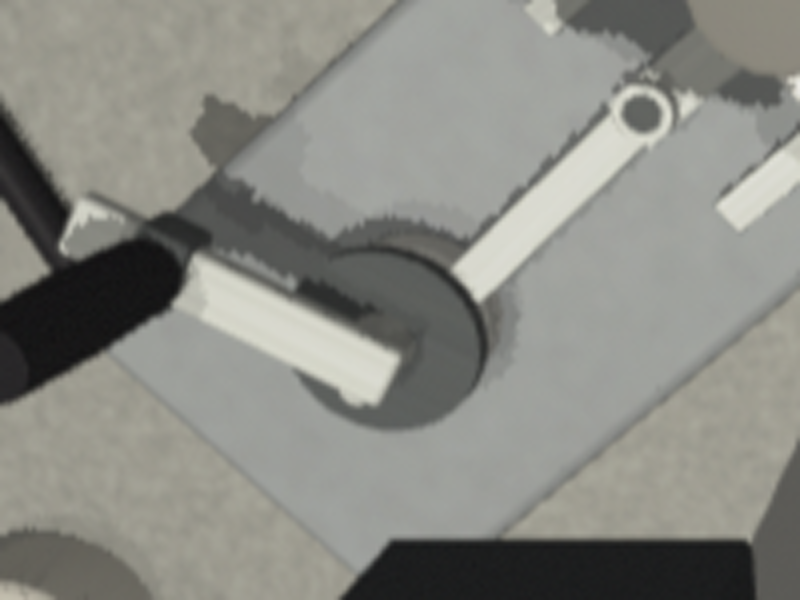

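The cup rim centre is at (0.5796, 0.1332), with 92.5 mm between cups and rim and floor heights as given. The bottle is held in the jaws. I'll move it over the cup and lower it.

Emit:
play_rows(targets=[[[0,-0.02,0],[0,0,0],1],[[0,-0.05,0],[0,0,0],1],[[-0.001,-0.076,0.02],[0,0,0],1],[[-0.001,-0.086,0.05],[0,0,0],1],[[-0.001,-0.086,0.085],[0,0,0],1],[[-0.001,-0.086,0.105],[0,0,0],1],[[-0.001,-0.086,0.11],[0,0,0],1],[[-0.001,-0.086,0.11],[0,0,0],1]])

```text
clock: 6.0
ee_pos: [0.5797, 0.1328, 0.2012]
tcp_rot: [2.972, 1.019, 0.001]
contact_force: [0.5, -0.5, -2.4]
width: 0.0413
```

Run:
```python
from h import *
s=bot.observe(); print(s["clock"],s["ee_pos"],s["width"],s["contact_force"])
T=tool(s); w=np.array([.5796,.1332,.1644])-s["ee_pos"]; print("tool delta",T.T@w)
for n in["side","scene"]:
    _,cp,p,d,C=snap(n,"3")
    u,v=proj(cp,(.58,.133,.12)).astype(int); cv2.imwrite(f"pics/c3{n}.png",cv2.resize(p[max(v-60,0):v+60,u-70:u+70,::-1],None,fx=4,fy=4,interpolation=cv2.INTER_CUBIC))
```

```text
6.0 [0.57965522 0.13284501 0.20122651] 0.04134779558879137 [ 0.54181278 -0.46673897 -2.41415708]
tool delta [ 0.00014702 -0.00032728  0.03682652]
```

View pics/c3side.png

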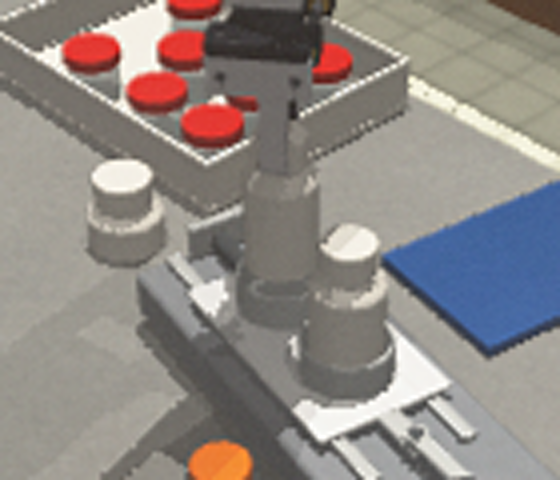

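View pics/c3scene.png

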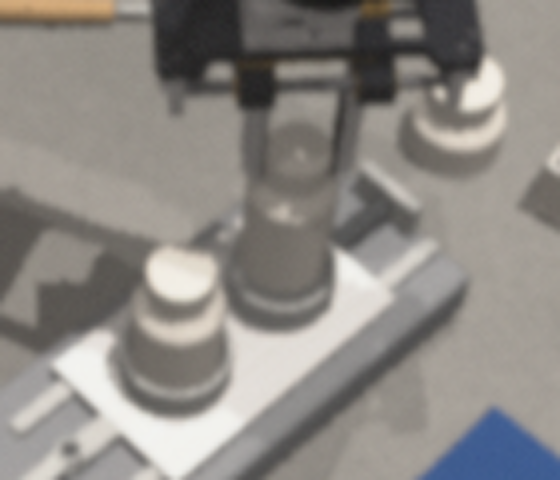

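Both views show the bottle upright and centred just above the cup. I'll lower it slowly to just short of the floor.

Emit:
play_rows(targets=[[[0,0,0.012],[0,0,0],1],[[0,0,0.022],[0,0,0],1],[[0,0,0.03],[0,0,0],1],[[0,0,0.034],[0,0,0],1],[[0,0,0.0365],[0,0,0],1],[[0,0,0.0365],[0,0,0],1]])

```text
clock: 6.85
ee_pos: [0.58, 0.1322, 0.1642]
tcp_rot: [2.972, 1.018, 0.001]
contact_force: [0.0, -0.7, -2.9]
width: 0.0413
```

Emit:
play_rows(targets=[[[0,0,0.001],[0,0,0],1],[[0,0,0.002],[0,0,0],1],[[0,0,0.002],[0,0,0],1]])

```text
clock: 7.22
ee_pos: [0.5802, 0.1321, 0.164]
tcp_rot: [2.971, 1.018, 0.003]
contact_force: [-6.4, -1.6, 13.7]
width: 0.0414
```

The bottle has seated on the floor (13.7 N upward). I'll ease off 1.5 mm, then open and retreat.

Emit:
play_rows(targets=[[[0,0,-0.0015],[0,0,0],1],[[0,0,-0.0015],[0,0,0],0],[[0,0,-0.0015],[0,0,0],-0.3],[[0,0,-0.0015],[0,0,0],-0.5],[[0,0,-0.0015],[0,0,0],-0.5],[[0,0,-0.02],[0,0,0],-0.5],[[0,0,-0.05],[0,0,0],-0.5],[[0,0,-0.1],[0,0,0],-0.5],[[0,0,-0.1],[0,0,0],-0.5]])

```text
clock: 8.35
ee_pos: [0.5809, 0.1324, 0.2659]
tcp_rot: [2.971, 1.018, 0.01]
contact_force: [-0.4, -0.2, -0.2]
width: 0.0703
```

Run:
```python
from h import *
s,cp,p,d,C=snap("wrist","4"); print(s["clock"],s["ee_pos"],s["width"],s["contact_force"],s["joint_pos"])
print(enc(C,near(C,(.5796,.1332),.05,.18,.19)))
```

```text
8.35 [0.58092767 0.13240386 0.26588013] 0.07027414724858236 [-0.35008571 -0.23508773 -0.22743589] [ 1.62639050e-01  3.63765604e-01  1.29743251e+00 -3.32823415e-05
  1.47377400e+00 -4.97472764e-01]
(2224, array([0.579 , 0.1332, 0.1842]), array([0.5797, 0.1324, 0.021 ]))
```

View pics/wrist4.png

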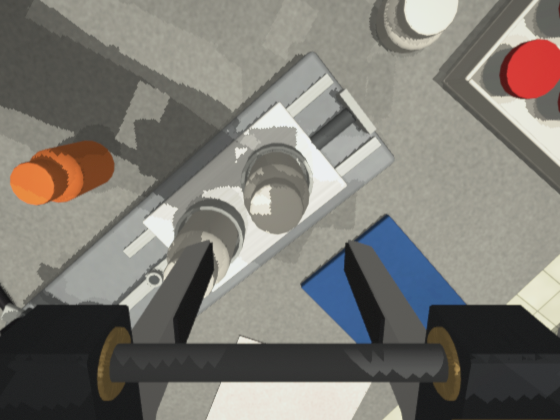

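The bottle stands upright in the cup with its top at 0.1842, centred at (0.5797, 0.1324). I'll move over the handle and look.

Emit:
play_rows(targets=[[[-0.023,0.013,-0.01],[0,0,10],-0.5],[[-0.046,0.026,-0.014],[0,0,20],-0.5],[[-0.069,0.039,-0.014],[0,0,30],-0.5],[[-0.092,0.052,-0.014],[0,0,40],-0.5],[[-0.116,0.065,-0.014],[0,0,50],-0.5],[[-0.139,0.077,-0.014],[0,0,60],-0.5],[[-0.162,0.09,-0.014],[0,0,70],-0.5],[[-0.185,0.103,-0.014],[0,0,80],-0.5],[[-0.208,0.116,-0.014],[0,0,90],-0.5],[[-0.231,0.129,-0.014],[0,0,100],-0.5],[[-0.254,0.142,-0.014],[0,0,110],-0.5],[[-0.277,0.155,-0.014],[0,0,118],-0.5],[[-0.277,0.155,-0.014],[0,0,118],-0.5],[[-0.277,0.155,-0.014],[0,0,118],-0.5]])

```text
clock: 10.15
ee_pos: [0.4561, -0.1595, 0.2753]
tcp_rot: [2.406, -2.02, -0.002]
contact_force: [0.3, 0.1, 0.4]
width: 0.0704
```

Run:
```python
from h import *
s,cp,p,d,C=snap("wrist","5"); np.save("pics/w5C.npy",C); print(s["clock"],s["ee_pos"],tool(s)[:,0],s["width"],s["contact_force"],s["joint_pos"])
print(enc(C,near(C,(.4575,-.161),.04,.16,.167)))
cv2.imwrite("pics/w5b.png",cv2.resize(p[:320,100:460,::-1],None,fx=1.8,fy=1.8,interpolation=cv2.INTER_CUBIC))
```

```text
10.15 [ 0.45610166 -0.15954235  0.27529525] [ 1.73060592e-01 -9.84910919e-01 -7.16320268e-04] 0.07037394129965026 [0.32379486 0.13945234 0.35036295] [-4.12402724e-01  1.02431615e-01  1.59535557e+00  1.65844076e-04
  1.44485238e+00  9.84436054e-01]
(573, array([ 0.4574, -0.1618,  0.1638]), array([ 0.4569, -0.162 ,  0.0117]))
```

View pics/wrist5.png

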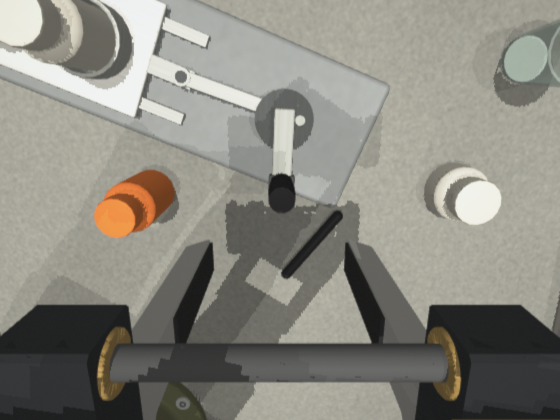

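Run:
```python
from h import *
from scipy.optimize import least_squares
C=np.load("pics/w5C.npy")
for v,u in [(95,262),(110,260),(130,262),(135,300),(105,305),(120,300),(120,285),(150,283),(165,281)]: print(u,v,C[v,u].round(4))
m=near(C,(.517,-.15),.06,.0735,.084); lab=m.astype(np.uint8)
print(enc(C,m))
n,l,st,ce=cv2.connectedComponentsWithStats(lab)
i=1+np.argmax(st[1:,4]); mm=(l==i); print(st[i],enc(C,mm))
cn=max(cv2.findContours(mm.astype(np.uint8),0,1)[0],key=len)[:,0]
B=C[cn[:,1],cn[:,0]][:,:2]
f=least_squares(lambda q:np.hypot(*(B-q[:2]).T)-q[2],[.517,-.15,.028],loss="cauchy",f_scale=.0007);print("disc",f.x)
c=f.x[:2]; h=np.array([.4571,-.162])
ax=np.array([.5602,.0428]);e=np.array([np.cos(np.radians(77.9)),np.sin(np.radians(77.9))])
print("off centreline",(c-ax)@np.array([e[1],-e[0]]),"along from cup",(c-np.array([.5796,.1332]))@e)
d=h-c;print("r",np.hypot(*d),"ang",np.degrees(np.arctan2(d[1],d[0])),"theta",np.degrees(np.arctan2(d[1],d[0]))%360-(77.9+90))
# arm points
m=near(C,(.49,-.155),.06,.092,.1);P=C[m][:,:2];mu=P.mean(0);w,V=np.linalg.eigh(np.cov((P-mu).T));print("arm",len(P),mu,V[:,1],np.degrees(np.arctan2(V[1,1],V[0,1])))
```

```text
262 95 [ 0.5379 -0.1273  0.0526]
260 110 [ 0.5231 -0.1288  0.0797]
262 130 [ 0.504  -0.134   0.0793]
300 135 [ 0.5058 -0.1731  0.0803]
305 105 [ 0.5357 -0.1724  0.0795]
300 120 [ 0.5207 -0.17    0.0838]
285 120 [ 0.5187 -0.1549  0.0969]
283 150 [ 0.4899 -0.1581  0.0972]
281 165 [ 0.4749 -0.1588  0.0971]
(2173, array([ 0.5231, -0.1485,  0.0794]), array([ 0.5215, -0.1374,  0.0467]))
[ 225   88   89   60 2169] (2169, array([ 0.5231, -0.1486,  0.0794]), array([ 0.5215, -0.1374,  0.0467]))
disc [ 0.51808793 -0.15370548  0.0294969 ]
off centreline 1.4718831750193395e-05 along from cup -0.2934254401703853
r 0.06154938282293852 ang -172.2551396623845 theta 19.8448603376155
arm 1362 [ 0.49713396 -0.15658521] [-0.99161886 -0.12919769] -172.57676766891225
```

The wrist view shows the handle top at pixel (282,188), the crank disc at (285,120), and the arm pointing to θ ≈ 0.35 rad. The crank axis is at (0.5181, -0.1537) and falls exactly on the cups' centre line; r ≈ 61.5 mm, within 55–79. I'll descend over the handle with the jaws open and close to a loose 25 mm cage, because a full-force squeeze could crush the sleeve.

Emit:
play_rows(targets=[[[0.0026,-0.0005,0.04],[0,0,0],-0.5],[[0.0026,-0.0005,0.09],[0,0,0],-0.5],[[0.0026,-0.0005,0.135],[0,0,0],-0.5],[[0.0026,-0.0005,0.158],[0,0,0],-0.2],[[0.0026,-0.0005,0.158],[0,0,0],0.1],[[0.0026,-0.0005,0.158],[0,0,0],0.3],[[0.0026,-0.0005,0.158],[0,0,0],0.4],[[0.0026,-0.0005,0.158],[0,0,0],0.4],[[0.0026,-0.0005,0.158],[0,0,0],0.4]])

```text
clock: 11.32
ee_pos: [0.4571, -0.1626, 0.1183]
tcp_rot: [-2.403, 2.023, -0.001]
contact_force: [-0.4, -0.4, -0.4]
width: 0.0283
```

Run:
```python
from h import *
s,cp,p,d,C=snap("wrist","6"); print(s["clock"],s["ee_pos"],tool(s)[:,0],s["width"],s["contact_force"],s["joint_pos"])
m=near(C,(.457,-.162),.04,.158,.168)
if m.sum()>5: print(enc(C,m))
```

```text
11.325 [ 0.45709221 -0.16262517  0.11828241] [ 1.70540243e-01 -9.85350663e-01  3.09894270e-04] 0.028306085921004715 [-0.35074495 -0.42443677 -0.36423025] [-4.17329592e-01  2.51819774e-01  1.79945102e+00  4.72030938e-06
  1.08975751e+00  9.82086552e-01]
(3175, array([ 0.4601, -0.1615,  0.1633]), array([ 0.4658, -0.161 ,  0.0265]))
```

View pics/wrist6.png

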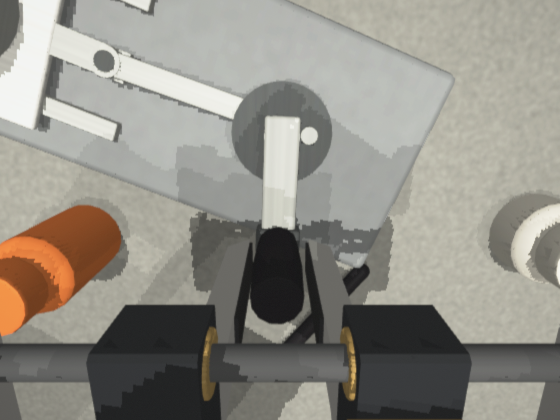

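```bash
cat > gen.py <<'E'
import sys,json,numpy as np
AX=np.array([.5181,-.1537]); r=.0615; A0=167.9
def hp(th): a=np.radians(A0+th); return AX+r*np.array([np.cos(a),np.sin(a)])
def gen(st,ths,psis,claws,dz=0,dr=0):
    """st: commanded x,y,psi"""
    p0=np.array(st[:2]);ps=np.radians(st[2]);X=np.array([np.cos(ps),np.sin(ps)]);Y=np.array([np.sin(ps),-np.cos(ps)])
    rows=[]
    for t,q,c in zip(ths,psis,claws):
        d=hp(t)-p0; rows.append([[round(float(d@X),4),round(float(d@Y),4),dz],[0,0,float(round(st[2]-q))],c])
    l=rows[-1]; n=p0+X*l[0][0]+Y*l[0][1]
    return rows,[float(n[0]),float(n[1]),st[2]-l[1][2]]
def psimax(th):
    x,y=hp(th); R=np.hypot(x,y); return np.degrees(np.arctan2(y,x)-np.arcsin(.036/R))+144
E
python3 - <<'E'
from gen import *
print(hp(19.8))
st=[.4571,-.1626,-80.2]
th=np.r_[20,20,22,25,29,34+5*np.arange(14)]
rows,e=gen(st,th,np.clip(th-102,-80,200),[.47]*len(th)); print(json.dumps(rows));print(e,th[-1])
print([ (t,round(psimax(t))) for t in (230,260,290,305,318)])
E
```

```text
[ 0.45715453 -0.16194015]
[[[-0.0004, -0.0002, 0], [0, 0, 0.0], 0.47], [[-0.0004, -0.0002, 0], [0, 0, 0.0], 0.47], [[0.0017, -0.0001, 0], [0, 0, 0.0], 0.47], [[0.0049, -0.0002, 0], [0, 0, -3.0], 0.47], [[0.0092, -0.0006, 0], [0, 0, -7.0], 0.47], [[0.0145, -0.0015, 0], [0, 0, -12.0], 0.47], [[0.0197, -0.0028, 0], [0, 0, -17.0], 0.47], [[0.0248, -0.0046, 0], [0, 0, -22.0], 0.47], [[0.0296, -0.0069, 0], [0, 0, -27.0], 0.47], [[0.0343, -0.0095, 0], [0, 0, -32.0], 0.47], [[0.0387, -0.0126, 0], [0, 0, -37.0], 0.47], [[0.0428, -0.016, 0], [0, 0, -42.0], 0.47], [[0.0467, -0.0198, 0], [0, 0, -47.0], 0.47], [[0.0501, -0.0238, 0], [0, 0, -52.0], 0.47], [[0.0532, -0.0282, 0], [0, 0, -57.0], 0.47], [[0.056, -0.0328, 0], [0, 0, -62.0], 0.47], [[0.0583, -0.0377, 0], [0, 0, -67.0], 0.47], [[0.0601, -0.0427, 0], [0, 0, -72.0], 0.47], [[0.0616, -0.0479, 0], [0, 0, -77.0], 0.47]]
[0.5147859434859868, -0.21514809153653003, -3.200000000000003] 99
[(230, 129), (260, 130), (290, 130), (305, 129), (318, 128)]
```

Emit:
play_rows(targets=[[[-0.0005,0,0],[0,0,0],0.47],[[-0.0005,0,0],[0,0,0],0.47],[[0.0017,0,0],[0,0,0],0.47],[[0.005,0,0],[0,0,-3],0.47],[[0.0092,-0.0006,0],[0,0,-7],0.47],[[0.0145,-0.0015,0],[0,0,-12],0.47],[[0.0197,-0.0028,0],[0,0,-17],0.47],[[0.0248,-0.0046,0],[0,0,-22],0.47],[[0.0296,-0.0069,0],[0,0,-27],0.47]])

```text
clock: 12.5
ee_pos: [0.4687, -0.1906, 0.1179]
tcp_rot: [-2.811, 1.402, 0.001]
contact_force: [-1.9, 3.0, 2.1]
width: 0.0249
```

```bash
cat > st.py <<'E'
from h import *
from gen import *
def stat(th):
    s=bot.observe(); T=tool(s); t=np.radians(A0+th); rad=np.array([np.cos(t),np.sin(t)]); tan=np.array([-rad[1],rad[0]])
    f=s["contact_force"]; p=s["ee_pos"][:2]-AX
    print("t",s["clock"],"pos",s["ee_pos"].round(4),"psi",np.degrees(np.arctan2(T[1,0],T[0,0])).round(1),"w",round(s["width"],4))
    print("F",f.round(2),"rad",round(f[:2]@rad,2),"tan",round(f[:2]@tan,2),"meas theta",round(np.degrees(np.arctan2(p[1],p[0]))-A0+0,1),"r",np.hypot(*p).round(4),"j6",s["joint_pos"][5].round(3))
E
python3 - <<'E'
from st import *
stat(49)
s,cp,p,d,C=snap("wrist","7")
m=near(C,s["ee_pos"],.016,.155,.168); print(enc(C,m))
st=[.4571,-.1626,-80.2]; ps=np.radians(st[2]);X=np.array([np.cos(ps),np.sin(ps)]);Y=np.array([np.sin(ps),-np.cos(ps)])
n=np.array(st[:2])+.0296*X-.0069*Y; st=[*n,-53.2]; print(st,hp(49))
th=49+5*np.arange(1,19)
rows,e=gen(st,th,th-102,[.47]*len(th)); print(json.dumps(rows));print(e,th[-1])
E
```

```text
t 12.5 pos [ 0.4687 -0.1906  0.1179] psi -53.0 w 0.0249
F [-1.85  3.    2.07] rad -0.32 tan -3.52 meas theta -311.1 r 0.0617 j6 0.467
(2777, array([ 0.4701, -0.189 ,  0.1628]), array([ 0.4694, -0.1902,  0.0157]))
[np.float64(0.46893751567485065), np.float64(-0.19059362825086568), -53.2] [ 0.46891939 -0.19062584]
[[[0.0054, -0.0002, 0], [0, 0, -5.0], 0.47], [[0.0107, -0.0009, 0], [0, 0, -10.0], 0.47], [[0.0159, -0.0021, 0], [0, 0, -15.0], 0.47], [[0.021, -0.0037, 0], [0, 0, -20.0], 0.47], [[0.026, -0.0058, 0], [0, 0, -25.0], 0.47], [[0.0308, -0.0083, 0], [0, 0, -30.0], 0.47], [[0.0353, -0.0111, 0], [0, 0, -35.0], 0.47], [[0.0395, -0.0144, 0], [0, 0, -40.0], 0.47], [[0.0435, -0.0181, 0], [0, 0, -45.0], 0.47], [[0.0471, -0.022, 0], [0, 0, -50.0], 0.47], [[0.0503, -0.0263, 0], [0, 0, -55.0], 0.47], [[0.0532, -0.0308, 0], [0, 0, -60.0], 0.47], [[0.0557, -0.0356, 0], [0, 0, -65.0], 0.47], [[0.0577, -0.0405, 0], [0, 0, -70.0], 0.47], [[0.0593, -0.0457, 0], [0, 0, -75.0], 0.47], [[0.0605, -0.0509, 0], [0, 0, -80.0], 0.47], [[0.0612, -0.0562, 0], [0, 0, -85.0], 0.47], [[0.0614, -0.0616, 0], [0, 0, -90.0], 0.47]]
[0.5550426170741496, -0.20285868075855784, 36.8] 139
```

View pics/wrist7.png

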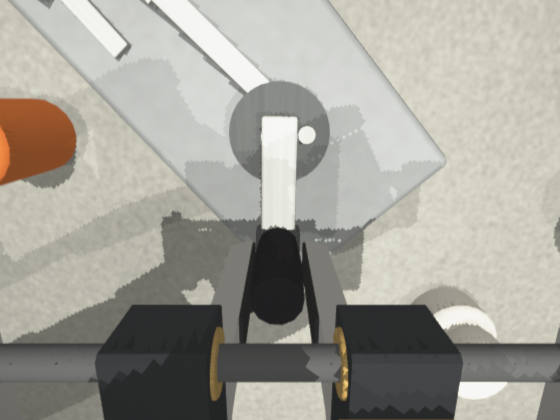

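The cage carries the handle smoothly: 3.5 N tangential, almost no radial, and the handle is centred between the pads. I'll continue.

Emit:
play_rows(targets=[[[0.0054,0,0],[0,0,-5],0.47],[[0.0107,-0.001,0],[0,0,-10],0.47],[[0.0159,-0.002,0],[0,0,-15],0.47],[[0.021,-0.0037,0],[0,0,-20],0.47],[[0.026,-0.0058,0],[0,0,-25],0.47],[[0.0308,-0.0083,0],[0,0,-30],0.47],[[0.0353,-0.0111,0],[0,0,-35],0.47],[[0.0395,-0.0144,0],[0,0,-40],0.47],[[0.0435,-0.018,0],[0,0,-45],0.47],[[0.047,-0.022,0],[0,0,-50],0.47]])

```text
clock: 13.8
ee_pos: [0.5138, -0.2151, 0.1178]
tcp_rot: [-3.14, 0.085, 0.004]
contact_force: [-8.2, 1.0, 4.7]
width: 0.025
```

Run:
```python
from st import *
stat(99)
st=[.4689375,-.1905936,-53.2]; ps=np.radians(st[2]);X=np.array([np.cos(ps),np.sin(ps)]);Y=np.array([np.sin(ps),-np.cos(ps)])
n=np.array(st[:2])+.047*X-.022*Y; st=[*n,-3.2]; print(st,hp(99))
th=99+5*np.arange(1,21)
rows,e=gen(st,th,th-102,[.47]*len(th)); print(json.dumps(rows));print(e,th[-1])
```

```text
t 13.8 pos [ 0.5138 -0.2151  0.1178] psi -3.1 w 0.025
F [-8.19  0.97  4.67] rad -0.52 tan -8.23 meas theta -261.9 r 0.0615 j6 -0.407
[np.float64(0.5147076992911047), np.float64(-0.21504945526724759), -3.2] [ 0.51477415 -0.21511001]
[[[0.0054, -0.0002, 0], [0, 0, -5.0], 0.47], [[0.0107, -0.0009, 0], [0, 0, -10.0], 0.47], [[0.016, -0.0021, 0], [0, 0, -15.0], 0.47], [[0.0211, -0.0037, 0], [0, 0, -20.0], 0.47], [[0.0261, -0.0058, 0], [0, 0, -25.0], 0.47], [[0.0308, -0.0082, 0], [0, 0, -30.0], 0.47], [[0.0353, -0.0111, 0], [0, 0, -35.0], 0.47], [[0.0396, -0.0144, 0], [0, 0, -40.0], 0.47], [[0.0435, -0.018, 0], [0, 0, -45.0], 0.47], [[0.0471, -0.022, 0], [0, 0, -50.0], 0.47], [[0.0504, -0.0263, 0], [0, 0, -55.0], 0.47], [[0.0533, -0.0308, 0], [0, 0, -60.0], 0.47], [[0.0557, -0.0355, 0], [0, 0, -65.0], 0.47], [[0.0578, -0.0405, 0], [0, 0, -70.0], 0.47], [[0.0594, -0.0456, 0], [0, 0, -75.0], 0.47], [[0.0605, -0.0509, 0], [0, 0, -80.0], 0.47], [[0.0612, -0.0562, 0], [0, 0, -85.0], 0.47], [[0.0615, -0.0616, 0], [0, 0, -90.0], 0.47], [[0.0612, -0.0669, 0], [0, 0, -95.0], 0.47], [[0.0605, -0.0722, 0], [0, 0, -100.0], 0.47]]
[0.579143678184621, -0.146339233145395, 96.8] 199
```

Emit:
play_rows(targets=[[[0.0054,0,0],[0,0,-5],0.47],[[0.0107,-0.001,0],[0,0,-10],0.47],[[0.016,-0.002,0],[0,0,-15],0.47],[[0.0211,-0.0037,0],[0,0,-20],0.47],[[0.0261,-0.0058,0],[0,0,-25],0.47],[[0.0308,-0.0082,0],[0,0,-30],0.47],[[0.0353,-0.0111,0],[0,0,-35],0.47],[[0.0396,-0.0144,0],[0,0,-40],0.47],[[0.0435,-0.018,0],[0,0,-45],0.47],[[0.0471,-0.022,0],[0,0,-50],0.47],[[0.0504,-0.0263,0],[0,0,-55],0.47],[[0.0533,-0.0308,0],[0,0,-60],0.47],[[0.0557,-0.0355,0],[0,0,-65],0.47],[[0.0578,-0.0405,0],[0,0,-70],0.47],[[0.0594,-0.0456,0],[0,0,-75],0.47],[[0.0605,-0.0509,0],[0,0,-80],0.47],[[0.0612,-0.0562,0],[0,0,-85],0.47],[[0.0615,-0.0616,0],[0,0,-90],0.47]])

```text
clock: 16.05
ee_pos: [0.5795, -0.157, 0.1179]
tcp_rot: [2.281, 2.16, -0.0]
contact_force: [1.2, -0.3, 0.4]
width: 0.0251
```

```bash
cat >> gen.py <<'E'
def adv(st,row):
    ps=np.radians(st[2]);X=np.array([np.cos(ps),np.sin(ps)]);Y=np.array([np.sin(ps),-np.cos(ps)])
    n=np.array(st[:2])+row[0]*X+row[1]*Y; return [float(n[0]),float(n[1]),st[2]-row[2]]
E
python3 - <<'E'
from st import *
stat(189)
st=adv([.5147077,-.2150495,-3.2],(.0615,-.0616,-90)); print(st,hp(189))
th=189+5*np.arange(1,21)
ps=np.minimum(th-102,127)
rows,e=gen(st,th,ps,[.47]*len(th)); print(json.dumps(rows));print(e,th[-1])
E
```

```text
t 16.05 pos [ 0.5795 -0.157   0.1179] psi 86.9 w 0.0251
F [ 1.15 -0.31  0.36] rad 1.17 tan -0.25 meas theta -170.9 r 0.0615 j6 -1.842
[0.5795504117047706, -0.15697857148346955, 86.8] [ 0.57951001 -0.15702585]
[[[0.0053, -0.0003, 0], [0, 0, -5.0], 0.47], [[0.0106, -0.001, 0], [0, 0, -10.0], 0.47], [[0.0159, -0.0022, 0], [0, 0, -15.0], 0.47], [[0.021, -0.0038, 0], [0, 0, -20.0], 0.47], [[0.0259, -0.0058, 0], [0, 0, -25.0], 0.47], [[0.0307, -0.0083, 0], [0, 0, -30.0], 0.47], [[0.0352, -0.0112, 0], [0, 0, -35.0], 0.47], [[0.0395, -0.0145, 0], [0, 0, -40.0], 0.47], [[0.0434, -0.0181, 0], [0, 0, -40.0], 0.47], [[0.047, -0.0221, 0], [0, 0, -40.0], 0.47], [[0.0503, -0.0264, 0], [0, 0, -40.0], 0.47], [[0.0532, -0.0309, 0], [0, 0, -40.0], 0.47], [[0.0556, -0.0356, 0], [0, 0, -40.0], 0.47], [[0.0577, -0.0406, 0], [0, 0, -40.0], 0.47], [[0.0593, -0.0457, 0], [0, 0, -40.0], 0.47], [[0.0604, -0.051, 0], [0, 0, -40.0], 0.47], [[0.0611, -0.0563, 0], [0, 0, -40.0], 0.47], [[0.0613, -0.0616, 0], [0, 0, -40.0], 0.47], [[0.0611, -0.067, 0], [0, 0, -40.0], 0.47], [[0.0604, -0.0723, 0], [0, 0, -40.0], 0.47]]
[0.5107347633560004, -0.09263685451587214, 126.8] 289
```

Emit:
play_rows(targets=[[[0.0053,0,0],[0,0,-5],0.47],[[0.0106,-0.001,0],[0,0,-10],0.47],[[0.0159,-0.002,0],[0,0,-15],0.47],[[0.021,-0.0038,0],[0,0,-20],0.47],[[0.0259,-0.0058,0],[0,0,-25],0.47],[[0.0307,-0.0083,0],[0,0,-30],0.47],[[0.0352,-0.0112,0],[0,0,-35],0.47],[[0.0395,-0.0145,0],[0,0,-40],0.47],[[0.0434,-0.0181,0],[0,0,-40],0.47],[[0.047,-0.0221,0],[0,0,-40],0.47],[[0.0503,-0.0264,0],[0,0,-40],0.47],[[0.0532,-0.0309,0],[0,0,-40],0.47],[[0.0556,-0.0356,0],[0,0,-40],0.47]])

```text
clock: 17.68
ee_pos: [0.5464, -0.0988, 0.1178]
tcp_rot: [-1.407, -2.807, -0.001]
contact_force: [-3.9, 4.0, 2.3]
width: 0.0249
```

Run:
```python
from st import *
stat(254)
s,cp,p,d,C=snap("wrist","8")
st=adv([.5795504,-.1569786,86.8],(.0556,-.0356,-40)); print(st,hp(254))
```

```text
t 17.675 pos [ 0.5464 -0.0988  0.1178] psi 126.7 w 0.0249
F [-3.86  3.97  2.34] rad 1.69 tan 5.27 meas theta -105.1 r 0.0618 j6 -2.457
[0.5471095844727414, -0.09947804793372522, 126.8] [ 0.54706723 -0.0994492 ]
```

View pics/wrist8.png

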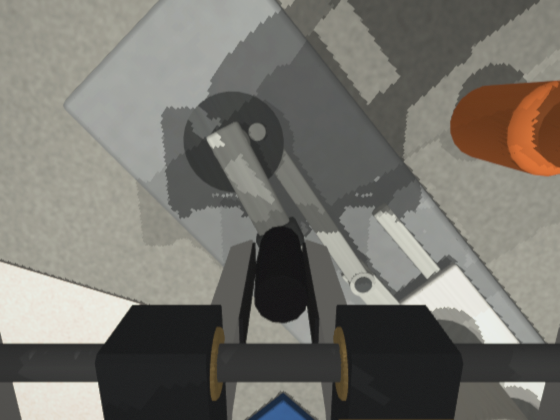

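Run:
```python
from st import *
st=[.5471096,-.0994780,126.8]
th=254+5*np.arange(1,14)
rows,e=gen(st,th,[127]*13,[.48]*13); print(json.dumps(rows));print(e,th[-1])
```

```text
[[[0.0048, -0.0025, 0], [0, 0, 0.0], 0.48], [[0.0093, -0.0054, 0], [0, 0, 0.0], 0.48], [[0.0136, -0.0087, 0], [0, 0, 0.0], 0.48], [[0.0175, -0.0123, 0], [0, 0, 0.0], 0.48], [[0.0211, -0.0163, 0], [0, 0, 0.0], 0.48], [[0.0244, -0.0205, 0], [0, 0, 0.0], 0.48], [[0.0273, -0.0251, 0], [0, 0, 0.0], 0.48], [[0.0297, -0.0298, 0], [0, 0, 0.0], 0.48], [[0.0318, -0.0348, 0], [0, 0, 0.0], 0.48], [[0.0334, -0.0399, 0], [0, 0, 0.0], 0.48], [[0.0345, -0.0451, 0], [0, 0, 0.0], 0.48], [[0.0352, -0.0505, 0], [0, 0, 0.0], 0.48], [[0.0355, -0.0558, 0], [0, 0, 0.0], 0.48]]
[0.4811634517537573, -0.10447755312848964, 126.8] 319
```

Emit:
play_rows(targets=[[[0.0048,-0.0025,0],[0,0,0],0.48],[[0.0093,-0.0054,0],[0,0,0],0.48],[[0.0136,-0.0087,0],[0,0,0],0.48],[[0.0175,-0.0123,0],[0,0,0],0.48],[[0.0211,-0.0163,0],[0,0,0],0.48],[[0.0244,-0.0205,0],[0,0,0],0.48],[[0.0273,-0.0251,0],[0,0,0],0.48]])

```text
clock: 18.6
ee_pos: [0.5102, -0.0927, 0.1179]
tcp_rot: [1.406, 2.809, -0.0]
contact_force: [-0.6, 1.7, -0.4]
width: 0.025
```

Run:
```python
from st import *
stat(289)
s,cp,p,d,C=snap("wrist","9")
m=near(C,s["ee_pos"],.02,.155,.168); print(enc(C,m))
```

```text
t 18.6 pos [ 0.5102 -0.0927  0.1179] psi 126.8 w 0.025
F [-0.62  1.71 -0.44] rad 1.77 tan 0.41 meas theta -70.5 r 0.0615 j6 -2.464
(3094, array([ 0.5077, -0.0941,  0.1628]), array([ 0.506 , -0.0958,  0.0184]))
```

View pics/wrist9.png

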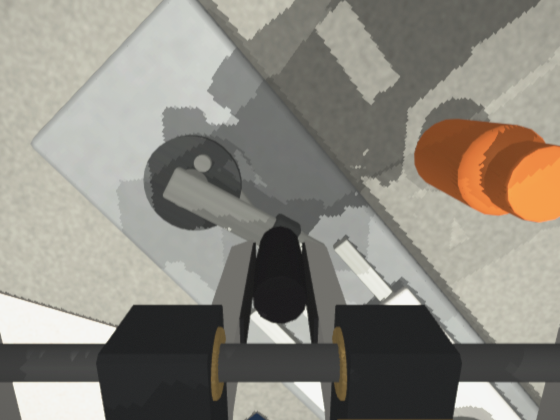

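Emit:
play_rows(targets=[[[0.0024,-0.0047,0],[0,0,0],0.48],[[0.0045,-0.0097,0],[0,0,0],0.48],[[0.0061,-0.0148,0],[0,0,0],0.48],[[0.0072,-0.02,0],[0,0,0],0.48],[[0.0079,-0.0254,0],[0,0,0],0.48],[[0.0082,-0.0307,0],[0,0,0],0.48]])

```text
clock: 19.4
ee_pos: [0.4809, -0.1047, 0.1181]
tcp_rot: [1.406, 2.809, 0.0]
contact_force: [1.2, -0.2, -0.1]
width: 0.0243
```

Run:
```python
from st import *
stat(319)
s,cp,p,d,C=snap("wrist","10")
K,A,o=cp
```

```text
t 19.4 pos [ 0.4809 -0.1047  0.1181] psi 126.8 w 0.0243
F [ 1.19 -0.18 -0.1 ] rad -0.86 tan -0.85 meas theta -40.7 r 0.0615 j6 -2.502
```

View pics/wrist10.png

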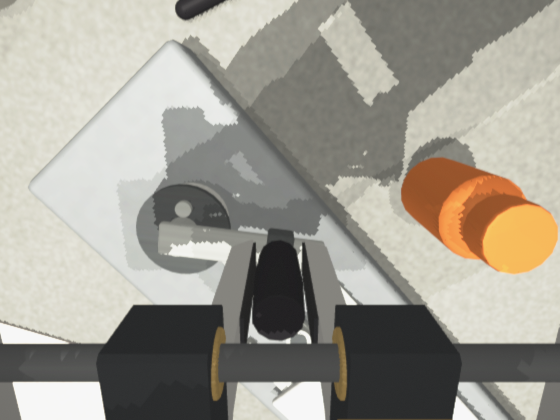

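The handle is still caged and lags about 3 mm (θ ≈ 317°), with about 1 N. This is where friction takes over, so I'll open the jaws and turn the wrist back around the handle for the next hold.

Emit:
play_rows(targets=[[[0,0,0],[0,0,0],0.3],[[0,0,0],[0,0,0],0],[[0,0,0],[0,0,0],-0.3],[[0,0,0],[0,0,0],-0.3]])

```text
clock: 19.95
ee_pos: [0.4811, -0.1044, 0.1179]
tcp_rot: [-1.406, -2.809, -0.0]
contact_force: [-0.3, 0.2, 0.8]
width: 0.0593
```

Run:
```python
from st import *
stat(319)
s,cp,p,d,C=snap("wrist","11")
m=near(C,s["ee_pos"],.022,.155,.168); print(enc(C,m))
```

```text
t 19.95 pos [ 0.4811 -0.1044  0.1179] psi 126.8 w 0.0593
F [-0.32  0.22  0.82] rad 0.37 tan 0.13 meas theta -41.0 r 0.0617 j6 -2.502
(2449, array([ 0.486 , -0.1011,  0.1629]), array([ 0.4876, -0.0999,  0.012 ]))
```

View pics/wrist11.png

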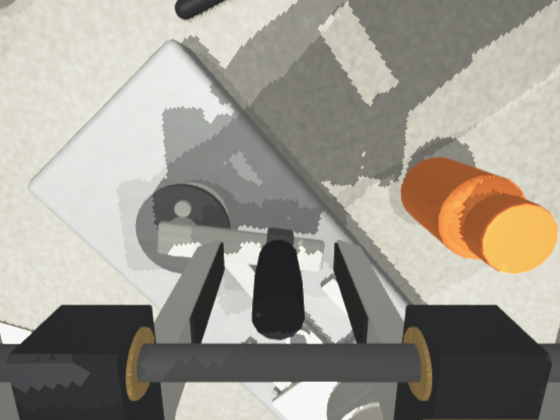

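Run:
```python
from st import *
st=[.4811635,-.1044776,126.8]
print(hp(312)); rows,e=gen(st,[312],[126.8],[0]);print(rows,e)
```

```text
[ 0.487443   -0.10038585]
[[[-0.0005, 0.0075, 0], [0, 0, 0.0], 0]] [0.4874684970813733, -0.10038528869660748, 126.8]
```

Emit:
play_rows(targets=[[[0,0.004,0],[0,0,5],-0.3],[[-0.0005,0.0075,0],[0,0,15],-0.3],[[-0.0005,0.0075,0],[0,0,25],-0.3],[[-0.0005,0.0075,0],[0,0,35],-0.3],[[-0.0005,0.0075,0],[0,0,45],-0.3],[[-0.0005,0.0075,0],[0,0,55],-0.3],[[-0.0005,0.0075,0],[0,0,65],-0.3],[[-0.0005,0.0075,0],[0,0,75],-0.3],[[-0.0005,0.0075,0],[0,0,85],-0.3],[[-0.0005,0.0075,0],[0,0,95],-0.3],[[-0.0005,0.0075,0],[0,0,105],-0.3],[[-0.0005,0.0075,0],[0,0,115],-0.3],[[-0.0005,0.0075,0],[0,0,125],-0.3],[[-0.0005,0.0075,0],[0,0,135],-0.3],[[-0.0005,0.0075,0],[0,0,145],-0.3],[[-0.0005,0.0075,0],[0,0,155],-0.3],[[-0.0005,0.0075,0],[0,0,165],-0.3],[[-0.0005,0.0075,0],[0,0,170],-0.3]])

```text
clock: 22.25
ee_pos: [0.4873, -0.1003, 0.1179]
tcp_rot: [2.919, -1.162, -0.0]
contact_force: [-0.2, 0.5, -0.7]
width: 0.0612
```

Emit:
play_rows(targets=[[[0,0,0],[0,0,10],-0.3],[[0,0,0],[0,0,20],-0.3],[[0,0,0],[0,0,30],-0.3],[[0,0,0],[0,0,40],-0.3],[[0,0,0],[0,0,50],-0.3],[[0,0,0],[0,0,52],-0.3],[[0,0,0],[0,0,52],-0.3]])

```text
clock: 23.12
ee_pos: [0.4873, -0.1003, 0.1179]
tcp_rot: [2.122, -2.316, -0.0]
contact_force: [-0.3, -1.0, 0.2]
width: 0.0612
```

Run:
```python
from st import *
stat(312)
s,cp,p,d,C=snap("wrist","12")
m=near(C,s["ee_pos"],.022,.155,.168); print(enc(C,m))
```

```text
t 23.125 pos [ 0.4873 -0.1003  0.1179] psi -95.0 w 0.0612
F [-0.31 -1.02  0.17] rad -0.73 tan 0.78 meas theta -47.9 r 0.0616 j6 1.382
(2505, array([ 0.4898, -0.1002,  0.1629]), array([ 0.4881, -0.1003,  0.012 ]))
```

View pics/wrist12.png

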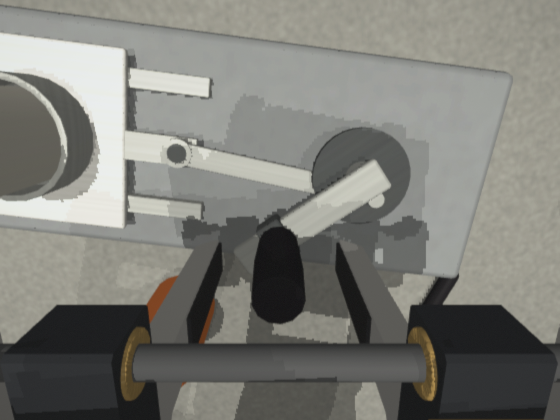

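The handle stayed put at about 312° and is centred in the open jaws. I'll close the cage and begin the second turn.

Run:
```python
from st import *
st=[.4874685,-.1003853,-95.2]
th=np.r_[312,312,312,312,314,317,321,321+5*np.arange(1,14)]
rows,e=gen(st,th,np.maximum(-95.2,th-462),[.2,.4,.47,.47]+[.47]*16); print(json.dumps(rows));print(e,th[-1])
```

```text
[[[0.0, 0.0, 0], [0, 0, 0.0], 0.2], [[0.0, 0.0, 0], [0, 0, 0.0], 0.4], [[0.0, 0.0, 0], [0, 0, 0.0], 0.47], [[0.0, 0.0, 0], [0, 0, 0.0], 0.47], [[0.0013, 0.0018, 0], [0, 0, 0.0], 0.47], [[0.0033, 0.0043, 0], [0, 0, 0.0], 0.47], [[0.0062, 0.0075, 0], [0, 0, 0.0], 0.47], [[0.0101, 0.0111, 0], [0, 0, 0.0], 0.47], [[0.0143, 0.0145, 0], [0, 0, 0.0], 0.47], [[0.0187, 0.0174, 0], [0, 0, 0.0], 0.47], [[0.0235, 0.02, 0], [0, 0, 0.0], 0.47], [[0.0284, 0.0221, 0], [0, 0, 0.0], 0.47], [[0.0335, 0.0238, 0], [0, 0, 0.0], 0.47], [[0.0387, 0.0251, 0], [0, 0, 0.0], 0.47], [[0.044, 0.0258, 0], [0, 0, 0.0], 0.47], [[0.0494, 0.0262, 0], [0, 0, 0.0], 0.47], [[0.0547, 0.026, 0], [0, 0, -4.0], 0.47], [[0.06, 0.0254, 0], [0, 0, -9.0], 0.47], [[0.0653, 0.0243, 0], [0, 0, -14.0], 0.47], [[0.0704, 0.0228, 0], [0, 0, -19.0], 0.47]]
[0.45838180206563217, -0.16842913883405491, -76.2] 386
```

Emit:
play_rows(targets=[[[0,0,0],[0,0,0],0.2],[[0,0,0],[0,0,0],0.4],[[0,0,0],[0,0,0],0.47],[[0,0,0],[0,0,0],0.47],[[0.0013,0.0018,0],[0,0,0],0.47],[[0.0033,0.0043,0],[0,0,0],0.47],[[0.0062,0.0075,0],[0,0,0],0.47],[[0.0101,0.0111,0],[0,0,0],0.47],[[0.0143,0.0145,0],[0,0,0],0.47],[[0.0187,0.0174,0],[0,0,0],0.47]])

```text
clock: 24.42
ee_pos: [0.468, -0.1177, 0.118]
tcp_rot: [2.119, -2.32, -0.0]
contact_force: [0.7, 2.3, 0.1]
width: 0.0246
```

Run:
```python
from st import *
stat(336)
st=adv([.4874685,-.1003853,-95.2],(.0187,.0174,0)); print(st,hp(336))
th=336+5*np.arange(1,21)
rows,e=gen(st,th,np.maximum(-95.2,th-462),[.47]*20); print(json.dumps(rows));print(e,th[-1])
```

```text
t 24.425 pos [ 0.468  -0.1177  0.118 ] psi -95.2 w 0.0246
F [0.69 2.29 0.15] rad 0.79 tan -2.25 meas theta -23.6 r 0.0617 j6 1.339
[0.46844528221438364, -0.11743133135867727, -95.2] [ 0.46840862 -0.11746442]
[[[0.0048, 0.0026, 0], [0, 0, 0.0], 0.47], [[0.0097, 0.0047, 0], [0, 0, 0.0], 0.47], [[0.0148, 0.0064, 0], [0, 0, 0.0], 0.47], [[0.02, 0.0077, 0], [0, 0, 0.0], 0.47], [[0.0253, 0.0084, 0], [0, 0, 0.0], 0.47], [[0.0307, 0.0088, 0], [0, 0, 0.0], 0.47], [[0.036, 0.0086, 0], [0, 0, -4.0], 0.47], [[0.0413, 0.008, 0], [0, 0, -9.0], 0.47], [[0.0466, 0.0069, 0], [0, 0, -14.0], 0.47], [[0.0517, 0.0054, 0], [0, 0, -19.0], 0.47], [[0.0567, 0.0034, 0], [0, 0, -24.0], 0.47], [[0.0615, 0.001, 0], [0, 0, -29.0], 0.47], [[0.0661, -0.0018, 0], [0, 0, -34.0], 0.47], [[0.0704, -0.005, 0], [0, 0, -39.0], 0.47], [[0.0744, -0.0086, 0], [0, 0, -44.0], 0.47], [[0.0781, -0.0125, 0], [0, 0, -49.0], 0.47], [[0.0814, -0.0167, 0], [0, 0, -54.0], 0.47], [[0.0844, -0.0212, 0], [0, 0, -59.0], 0.47], [[0.0869, -0.0259, 0], [0, 0, -64.0], 0.47], [[0.0891, -0.0308, 0], [0, 0, -69.0], 0.47]]
[0.4910431587961333, -0.20895611474545187, -26.200000000000003] 436
```

Forces are small (2.3 N). I'll continue with the full 20 rows to θ = 436°.

Emit:
play_rows(targets=[[[0.0048,0.0026,0],[0,0,0],0.47],[[0.0097,0.0047,0],[0,0,0],0.47],[[0.0148,0.0064,0],[0,0,0],0.47],[[0.02,0.0077,0],[0,0,0],0.47],[[0.0253,0.0084,0],[0,0,0],0.47],[[0.0307,0.0088,0],[0,0,0],0.47],[[0.036,0.0086,0],[0,0,-4],0.47],[[0.0413,0.008,0],[0,0,-9],0.47],[[0.0466,0.0069,0],[0,0,-14],0.47],[[0.0517,0.0054,0],[0,0,-19],0.47],[[0.0567,0.0034,0],[0,0,-24],0.47],[[0.0615,0.001,0],[0,0,-29],0.47],[[0.0661,-0.0018,0],[0,0,-34],0.47],[[0.0704,-0.005,0],[0,0,-39],0.47],[[0.0744,-0.0086,0],[0,0,-44],0.47],[[0.0781,-0.0125,0],[0,0,-49],0.47],[[0.0814,-0.0167,0],[0,0,-54],0.47],[[0.0844,-0.0212,0],[0,0,-59],0.47],[[0.0869,-0.0259,0],[0,0,-64],0.47],[[0.0891,-0.0308,0],[0,0,-69],0.47]])

```text
clock: 26.92
ee_pos: [0.4905, -0.2091, 0.1179]
tcp_rot: [-3.061, 0.707, 0.002]
contact_force: [-5.5, 3.1, 4.8]
width: 0.0247
```

Run:
```python
from st import *
stat(436)
st=adv([.4684453,-.1174313,-95.2],(.0891,-.0308,-69)); print(st,hp(436))
th=436+5*np.arange(1,21)
rows,e=gen(st,th,np.maximum(-95.2,th-462),[.47]*20); print(json.dumps(rows));print(e,th[-1])
```

```text
t 26.925 pos [ 0.4905 -0.2091  0.1179] psi -26.0 w 0.0247
F [-5.46  3.11  4.81] rad -0.39 tan -6.27 meas theta -284.3 r 0.0619 j6 -0.017
[0.4910431765817497, -0.2089560833867746, -26.200000000000003] [ 0.49104374 -0.2089287 ]
[[[0.0053, -0.0003, 0], [0, 0, -5.0], 0.47], [[0.0107, -0.001, 0], [0, 0, -10.0], 0.47], [[0.0159, -0.0021, 0], [0, 0, -15.0], 0.47], [[0.021, -0.0038, 0], [0, 0, -20.0], 0.47], [[0.026, -0.0058, 0], [0, 0, -25.0], 0.47], [[0.0307, -0.0083, 0], [0, 0, -30.0], 0.47], [[0.0352, -0.0112, 0], [0, 0, -35.0], 0.47], [[0.0395, -0.0145, 0], [0, 0, -40.0], 0.47], [[0.0434, -0.0181, 0], [0, 0, -45.0], 0.47], [[0.0471, -0.0221, 0], [0, 0, -50.0], 0.47], [[0.0503, -0.0263, 0], [0, 0, -55.0], 0.47], [[0.0532, -0.0309, 0], [0, 0, -60.0], 0.47], [[0.0557, -0.0356, 0], [0, 0, -65.0], 0.47], [[0.0577, -0.0406, 0], [0, 0, -70.0], 0.47], [[0.0593, -0.0457, 0], [0, 0, -75.0], 0.47], [[0.0605, -0.051, 0], [0, 0, -80.0], 0.47], [[0.0612, -0.0563, 0], [0, 0, -85.0], 0.47], [[0.0614, -0.0616, 0], [0, 0, -90.0], 0.47], [[0.0611, -0.067, 0], [0, 0, -95.0], 0.47], [[0.0604, -0.0723, 0], [0, 0, -100.0], 0.47]]
[0.5771584552669223, -0.17075125676794206, 73.8] 536
```

Emit:
play_rows(targets=[[[0.0053,-0.0003,0],[0,0,-5],0.47],[[0.0107,-0.001,0],[0,0,-10],0.47],[[0.0159,-0.0021,0],[0,0,-15],0.47],[[0.021,-0.0038,0],[0,0,-20],0.47],[[0.026,-0.0058,0],[0,0,-25],0.47],[[0.0307,-0.0083,0],[0,0,-30],0.47],[[0.0352,-0.0112,0],[0,0,-35],0.47],[[0.0395,-0.0145,0],[0,0,-40],0.47],[[0.0434,-0.0181,0],[0,0,-45],0.47],[[0.0471,-0.0221,0],[0,0,-50],0.47],[[0.0503,-0.0263,0],[0,0,-55],0.47],[[0.0532,-0.0309,0],[0,0,-60],0.47],[[0.0557,-0.0356,0],[0,0,-65],0.47],[[0.0577,-0.0406,0],[0,0,-70],0.47],[[0.0593,-0.0457,0],[0,0,-75],0.47],[[0.0605,-0.051,0],[0,0,-80],0.47],[[0.0612,-0.0563,0],[0,0,-85],0.47],[[0.0614,-0.0616,0],[0,0,-90],0.47],[[0.0611,-0.067,0],[0,0,-95],0.47],[[0.0604,-0.0723,0],[0,0,-100],0.47]])

```text
clock: 29.42
ee_pos: [0.577, -0.1716, 0.118]
tcp_rot: [2.509, 1.889, -0.001]
contact_force: [-1.0, -2.6, 2.1]
width: 0.0248
```

Run:
```python
from st import *
stat(536)
st=adv([.4910432,-.2089561,-26.2],(.0604,-.0723,-100)); print(st,hp(536))
th=536+5*np.arange(1,21)
rows,e=gen(st,th,np.minimum(127,th-462),[.47]*20); print(json.dumps(rows));print(e,th[-1])
```

```text
t 29.425 pos [ 0.577  -0.1716  0.118 ] psi 74.0 w 0.0248
F [-0.97 -2.63  2.11] rad -0.2 tan -2.79 meas theta -184.8 r 0.0616 j6 -1.64
[0.5771584786851727, -0.17075127338116747, 73.8] [ 0.57718792 -0.17075485]
[[[0.0054, -0.0002, 0], [0, 0, -5.0], 0.47], [[0.0107, -0.0009, 0], [0, 0, -10.0], 0.47], [[0.0159, -0.0021, 0], [0, 0, -15.0], 0.47], [[0.021, -0.0037, 0], [0, 0, -20.0], 0.47], [[0.026, -0.0058, 0], [0, 0, -25.0], 0.47], [[0.0307, -0.0083, 0], [0, 0, -30.0], 0.47], [[0.0353, -0.0112, 0], [0, 0, -35.0], 0.47], [[0.0395, -0.0144, 0], [0, 0, -40.0], 0.47], [[0.0435, -0.0181, 0], [0, 0, -45.0], 0.47], [[0.0471, -0.022, 0], [0, 0, -50.0], 0.47], [[0.0503, -0.0263, 0], [0, 0, -53.0], 0.47], [[0.0532, -0.0308, 0], [0, 0, -53.0], 0.47], [[0.0557, -0.0356, 0], [0, 0, -53.0], 0.47], [[0.0577, -0.0405, 0], [0, 0, -53.0], 0.47], [[0.0593, -0.0457, 0], [0, 0, -53.0], 0.47], [[0.0605, -0.0509, 0], [0, 0, -53.0], 0.47], [[0.0612, -0.0562, 0], [0, 0, -53.0], 0.47], [[0.0614, -0.0616, 0], [0, 0, -53.0], 0.47], [[0.0612, -0.0669, 0], [0, 0, -53.0], 0.47], [[0.0604, -0.0723, 0], [0, 0, -53.0], 0.47]]
[0.5245803080154992, -0.09257847779964383, 126.8] 636
```

Emit:
play_rows(targets=[[[0.0054,-0.0002,0],[0,0,-5],0.47],[[0.0107,-0.0009,0],[0,0,-10],0.47],[[0.0159,-0.0021,0],[0,0,-15],0.47],[[0.021,-0.0037,0],[0,0,-20],0.47],[[0.026,-0.0058,0],[0,0,-25],0.47],[[0.0307,-0.0083,0],[0,0,-30],0.47],[[0.0353,-0.0112,0],[0,0,-35],0.47],[[0.0395,-0.0144,0],[0,0,-40],0.47],[[0.0435,-0.0181,0],[0,0,-45],0.47],[[0.0471,-0.022,0],[0,0,-50],0.47],[[0.0503,-0.0263,0],[0,0,-53],0.47],[[0.0532,-0.0308,0],[0,0,-53],0.47],[[0.0557,-0.0356,0],[0,0,-53],0.47],[[0.0577,-0.0405,0],[0,0,-53],0.47],[[0.0593,-0.0457,0],[0,0,-53],0.47],[[0.0605,-0.0509,0],[0,0,-53],0.47],[[0.0612,-0.0562,0],[0,0,-53],0.47],[[0.0614,-0.0616,0],[0,0,-53],0.47]])

```text
clock: 31.68
ee_pos: [0.5344, -0.0943, 0.1178]
tcp_rot: [-1.405, -2.808, 0.0]
contact_force: [-3.7, 2.9, 3.3]
width: 0.0249
```

Run:
```python
from st import *
stat(626)
st=adv([.5771585,-.1707513,73.8],(.0614,-.0616,-53)); print(st,hp(626))
th=626+5*np.arange(1,12)
rows,e=gen(st,th,[126.8]*11,[.48]*11); print(json.dumps(rows));print(e,th[-1])
```

```text
t 31.675 pos [ 0.5344 -0.0943  0.1178] psi 126.8 w 0.0249
F [-3.72  2.91  3.33] rad 1.77 tan 4.38 meas theta -93.3 r 0.0616 j6 -2.456
[0.535134462873109, -0.09460341556741916, 126.8] [ 0.53515485 -0.09461208]
[[[0.0041, -0.0034, 0], [0, 0, 0.0], 0.48], [[0.0079, -0.0072, 0], [0, 0, 0.0], 0.48], [[0.0114, -0.0113, 0], [0, 0, 0.0], 0.48], [[0.0145, -0.0156, 0], [0, 0, 0.0], 0.48], [[0.0172, -0.0203, 0], [0, 0, 0.0], 0.48], [[0.0195, -0.0251, 0], [0, 0, 0.0], 0.48], [[0.0214, -0.0301, 0], [0, 0, 0.0], 0.48], [[0.0228, -0.0353, 0], [0, 0, 0.0], 0.48], [[0.0238, -0.0406, 0], [0, 0, 0.0], 0.48], [[0.0243, -0.0459, 0], [0, 0, 0.0], 0.48], [[0.0243, -0.0513, 0], [0, 0, 0.0], 0.48]]
[0.4795006700995102, -0.10587555385721448, 126.8] 681
```

Emit:
play_rows(targets=[[[0.0041,-0.0034,0],[0,0,0],0.48],[[0.0079,-0.0072,0],[0,0,0],0.48],[[0.0114,-0.0113,0],[0,0,0],0.48],[[0.0145,-0.0156,0],[0,0,0],0.48],[[0.0172,-0.0203,0],[0,0,0],0.48],[[0.0195,-0.0251,0],[0,0,0],0.48],[[0.0214,-0.0301,0],[0,0,0],0.48],[[0.0228,-0.0353,0],[0,0,0],0.48],[[0.0238,-0.0406,0],[0,0,0],0.48],[[0.0243,-0.0459,0],[0,0,0],0.48]])

```text
clock: 32.92
ee_pos: [0.4836, -0.1029, 0.1181]
tcp_rot: [1.406, 2.809, 0.0]
contact_force: [-0.2, -0.4, 0.4]
width: 0.0246
```

Emit:
play_rows(targets=[[[0,0,0],[0,0,0],0.3],[[0,0,0],[0,0,0],0],[[0,0,0],[0,0,0],-0.3],[[0,0,0],[0,0,0],-0.3]])

```text
clock: 33.42
ee_pos: [0.4838, -0.1026, 0.1179]
tcp_rot: [-1.406, -2.809, 0.0]
contact_force: [0.8, -0.2, 0.9]
width: 0.0589
```

Run:
```python
from st import *
stat(676)
s,cp,p,d,C=snap("wrist","13")
m=near(C,s["ee_pos"],.022,.155,.168); c=enc(C,m); print(c)
h=c[2][:2]-AX; print("handle theta",np.degrees(np.arctan2(h[1],h[0]))-A0+720,np.hypot(*h))
st=adv([.5351345,-.0946034,126.8],(.0243,-.0459,0)); print(st,hp(676))
for t in (670,672,674): print(gen(st,[t],[126.8],[0])[0])
```

```text
t 33.425 pos [ 0.4838 -0.1026  0.1179] psi 126.8 w 0.0589
F [ 0.84 -0.18  0.88] rad -0.62 tan -0.6 meas theta -44.0 r 0.0616 j6 -2.496
(2460, array([ 0.4871, -0.1004,  0.1629]), array([ 0.4884, -0.0993,  0.012 ]))
handle theta 670.7325929816991 0.06197943207226088
[0.48382465662952434, -0.10264081085781117, 126.8] [ 0.48379868 -0.10265424]
[[[-0.0007, 0.0064, 0], [0, 0, 0.0], 0]]
[[[-0.0004, 0.0042, 0], [0, 0, 0.0], 0]]
[[[-0.0001, 0.0021, 0], [0, 0, 0.0], 0]]
```

View pics/wrist13.png

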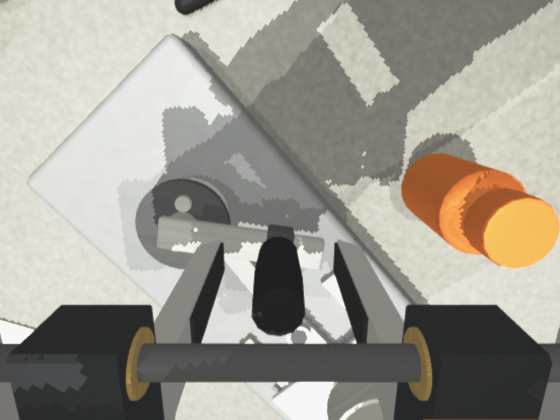

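The handle rests at about 671° and the open jaws surround it. I'll turn the wrist back 62° and cage it again for the last stretch home.

Emit:
play_rows(targets=[[[-0.0005,0.0055,0],[0,0,8],-0.3],[[-0.0005,0.0055,0],[0,0,18],-0.3],[[-0.0005,0.0055,0],[0,0,28],-0.3],[[-0.0005,0.0055,0],[0,0,38],-0.3],[[-0.0005,0.0055,0],[0,0,48],-0.3],[[-0.0005,0.0055,0],[0,0,58],-0.3],[[-0.0005,0.0055,0],[0,0,62],0],[[-0.0005,0.0055,0],[0,0,62],0.2],[[-0.0005,0.0055,0],[0,0,62],0.4],[[-0.0005,0.0055,0],[0,0,62],0.47],[[-0.0005,0.0055,0],[0,0,62],0.47]])

```text
clock: 34.85
ee_pos: [0.4884, -0.0997, 0.118]
tcp_rot: [2.652, 1.684, 0.0]
contact_force: [-0.2, 0.3, 0.4]
width: 0.0249
```

Run:
```python
from st import *
stat(671)
st=adv([.4838247,-.1026408,126.8],(-.0005,.0055,62)); print(st,hp(671))
th=np.r_[673,676,680,680+5*np.arange(1,12),738,739.5,739.5]
rows,e=gen(st,th,[64.8]*len(th),[.47]*len(th)); print(json.dumps(rows));print(e,th)
```

```text
t 34.85 pos [ 0.4884 -0.0997  0.118 ] psi 64.8 w 0.0249
F [-0.24  0.34  0.38] rad 0.41 tan 0.04 meas theta -49.1 r 0.0616 j6 -1.407
[0.48852823433947584, -0.09974653589363866, 64.8] [ 0.48837813 -0.09985893]
[[[-0.0019, -0.0013, 0], [0, 0, 0.0], 0.47], [[-0.0046, -0.003, 0], [0, 0, 0.0], 0.47], [[-0.0084, -0.0051, 0], [0, 0, 0.0], 0.47], [[-0.0133, -0.0073, 0], [0, 0, 0.0], 0.47], [[-0.0183, -0.0091, 0], [0, 0, 0.0], 0.47], [[-0.0235, -0.0104, 0], [0, 0, 0.0], 0.47], [[-0.0288, -0.0113, 0], [0, 0, 0.0], 0.47], [[-0.0342, -0.0117, 0], [0, 0, 0.0], 0.47], [[-0.0396, -0.0117, 0], [0, 0, 0.0], 0.47], [[-0.0449, -0.0112, 0], [0, 0, 0.0], 0.47], [[-0.0502, -0.0102, 0], [0, 0, 0.0], 0.47], [[-0.0553, -0.0087, 0], [0, 0, 0.0], 0.47], [[-0.0604, -0.0068, 0], [0, 0, 0.0], 0.47], [[-0.0652, -0.0045, 0], [0, 0, 0.0], 0.47], [[-0.068, -0.0029, 0], [0, 0, 0.0], 0.47], [[-0.0694, -0.0021, 0], [0, 0, 0.0], 0.47], [[-0.0694, -0.0021, 0], [0, 0, 0.0], 0.47]]
[0.45707901469468115, -0.1616473968224938, 64.8] [673.  676.  680.  685.  690.  695.  700.  705.  710.  715.  720.  725.
 730.  735.  738.  739.5 739.5]
```

Emit:
play_rows(targets=[[[-0.0019,-0.0013,0],[0,0,0],0.47],[[-0.0046,-0.003,0],[0,0,0],0.47],[[-0.0084,-0.0051,0],[0,0,0],0.47],[[-0.0133,-0.0073,0],[0,0,0],0.47],[[-0.0183,-0.0091,0],[0,0,0],0.47],[[-0.0235,-0.0104,0],[0,0,0],0.47],[[-0.0288,-0.0113,0],[0,0,0],0.47],[[-0.0342,-0.0117,0],[0,0,0],0.47],[[-0.0396,-0.0117,0],[0,0,0],0.47],[[-0.0449,-0.0112,0],[0,0,0],0.47],[[-0.0502,-0.0102,0],[0,0,0],0.47],[[-0.0553,-0.0087,0],[0,0,0],0.47],[[-0.0604,-0.0068,0],[0,0,0],0.47],[[-0.064,-0.005,0],[0,0,0],0.47],[[-0.0665,-0.0037,0],[0,0,0],0.47],[[-0.0665,-0.0037,0],[0,0,0],0.47],[[-0.0665,-0.0037,0],[0,0,0],0.47]])

```text
clock: 36.98
ee_pos: [0.4567, -0.1584, 0.1179]
tcp_rot: [2.652, 1.684, -0.0]
contact_force: [0.6, -0.1, -0.7]
width: 0.0249
```

Run:
```python
from st import *
stat(736.5)
s,cp,p,d,C=snap("wrist","14")
```

```text
t 36.975 pos [ 0.4567 -0.1584  0.1179] psi 64.8 w 0.0249
F [ 0.59 -0.14 -0.65] rad -0.58 tan 0.19 meas theta -343.6 r 0.0616 j6 -1.541
```

View pics/wrist14.png

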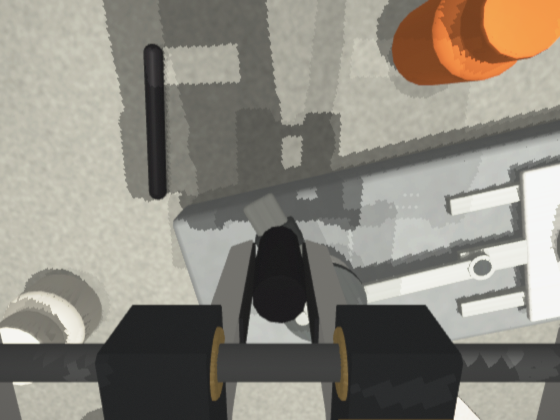

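The handle is home at about 736° with no force on it. I'll open the jaws and lift straight up, clear of everything.

Emit:
play_rows(targets=[[[0,0,0],[0,0,0],0.3],[[0,0,0],[0,0,0],0],[[0,0,0],[0,0,0],-0.3],[[0,0,0],[0,0,0],-0.3],[[0,0,-0.03],[0,0,0],-0.3],[[0,0,-0.08],[0,0,0],-0.3],[[0,0,-0.13],[0,0,0],-0.3],[[0,0,-0.18],[0,0,0],-0.3],[[0,0,-0.2],[0,0,0],-0.3],[[0,0,-0.2],[0,0,0],-0.3],[[0,0,-0.2],[0,0,0],-0.3]])

```text
clock: 38.4
ee_pos: [0.4565, -0.1582, 0.3166]
tcp_rot: [-2.651, -1.683, 0.002]
contact_force: [0.1, 0.3, -0.1]
width: 0.0611
```

Run:
```python
from st import *
stat(736)
for n in ["scene","side","wrist"]:
    s,cp,p,d,C=snap(n,"15")
    for nm,c,r,a,b in [("handle",(.457,-.159),.03,.158,.168),("bottle",(.58,.133),.045,.178,.19),("loaded",(.56,.043),.045,.178,.19),("jarA",(.466,-.382),.04,.064,.076),("jarB",(.593,.348),.04,.064,.076)]:
        m=near(C,c,r,a,b)
        if m.sum()>20:
            e=enc(C,m); print(n,nm,*e)
            if nm=="handle":
                h=e[2][:2]-AX; print("   theta",(np.degrees(np.arctan2(h[1],h[0]))-A0)%360+720)
```

```text
t 38.4 pos [ 0.4565 -0.1582  0.3166] psi 64.8 w 0.0611
F [ 0.13  0.32 -0.05] rad -0.15 tan -0.31 meas theta -343.7 r 0.0618 j6 -1.541
scene handle 77 [ 0.4585 -0.1597  0.1636] [ 0.4574 -0.1596  0.0119]
   theta 737.6516723096535
scene bottle 201 [0.5818 0.1289 0.1839] [0.5815 0.1308 0.0218]
scene loaded 214 [0.5622 0.0397 0.1839] [0.5599 0.0401 0.0227]
scene jarA 411 [ 0.4687 -0.3829  0.07  ] [ 0.4678 -0.3833  0.0267]
scene jarB 222 [0.5956 0.3472 0.0699] [0.5936 0.3495 0.0281]
side handle 69 [ 0.4522 -0.1587  0.1632] [ 0.454  -0.1575  0.0128]
   theta 735.4926590061459
side bottle 105 [0.5747 0.1298 0.1836] [0.5779 0.1301 0.022 ]
side loaded 127 [0.5552 0.0397 0.1834] [0.5578 0.0412 0.0216]
side jarA 377 [ 0.4614 -0.382   0.07  ] [ 0.4632 -0.3809  0.0261]
side jarB 115 [0.589  0.3473 0.0698] [0.5892 0.3508 0.0275]
wrist handle 466 [ 0.4563 -0.1577  0.1637] [ 0.4569 -0.158   0.0116]
   theta 736.1190789170598
wrist loaded 1718 [0.5581 0.0406 0.1839] [0.56   0.0419 0.0214]
wrist jarA 1253 [ 0.4662 -0.3796  0.0703] [ 0.4665 -0.3814  0.0263]
```

View pics/scene15.png

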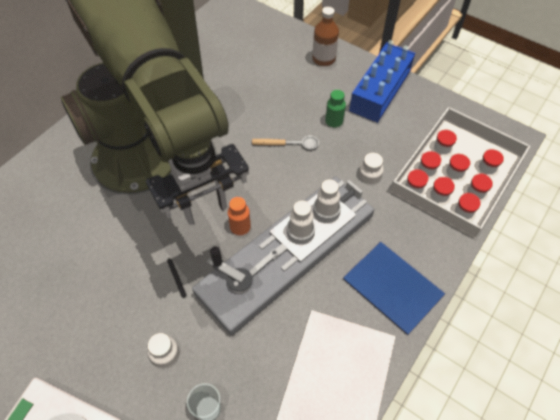

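View pics/side15.png

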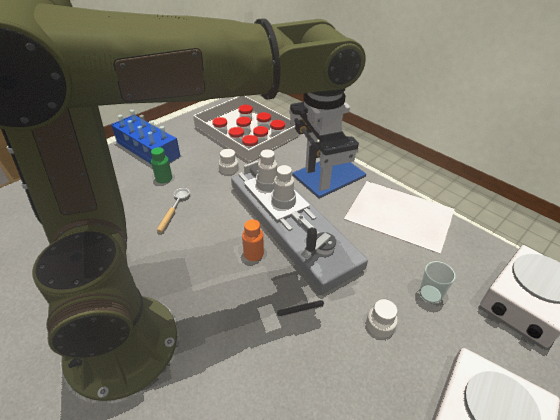

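Both views show the bottle upright in its cup (scene 328,195; side 267,165) beside the loaded bottle. The handle and tray are home, the jars, beaker and decoys are undisturbed, and the gripper is clear. I'll hand in the job.

Run:
```python
from workcell import order
print(order.close_job())
```

```text
the job is handed in; nothing more can be done
None
```

The white bottle stands in the empty cup and the crank has made two counter-clockwise turns, ending with the tray back at its crank-side end. I handed the job in at about 38.6 s with the robot touching nothing.

- **Bottle:** I took it by the cap and lowered it into the cup. Its top is at 0.184 m, level with the loaded bottle.
- **Crank:** I turned the handle inside a loose cage of the fingers, about 25 mm wide, because I couldn't set the grip force and a full squeeze might have crushed the sleeve. It ran at roughly 0.7 rad/s from 0.35 rad to about 12.85 rad, which is some 4° short of exactly two turns. That leaves the tray about 0.28 rad past dead home.
- **Forces:** The highest sideways force I read was about 8 N, though I only read it between moves.
- **Pauses:** I let go of the handle twice, for about 4 s and 2 s, at 312° of turn 1 and 311° of turn 2, because the wrist ran out of range. That is slightly before the 0.7 rad friction zone. The handle lagged by about 5–7 mm there but did not move when released.
- **Last checks:** In the final pictures both bottles are upright, the crank is at about 736° and still, and the jars, beaker and coloured decoys are undisturbed. The three cameras agreed to about 4 mm. I couldn't check crank speed or squeeze directly, and the force I measured while testing the grip on the cap was inconclusive.

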